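# Set out the slide and the tube rack on the work board

### The arm

A 7-joint arm with a two-finger parallel gripper is mounted at the origin on the work surface. World frame = base frame: x ahead of the robot, y to its left, z up, the work surface at z = 0. Lengths are in m, angles in degrees, forces in N, time in s.
With the tool pointing down it reaches from about 0.425 to 0.875 m from the base axis. Payload 4.7 kg.
Tool frame: the origin (TCP) lies on the centre line of the jaws, within the pads' length; the fingertips stand env.nose_length ahead of it and the grasp point (between the pads) lies 8 mm behind it (env.nose_length is the distance from the TCP to the fingertips, in m); y points along the fingers, z is the direction in which the jaws open and shut, and the axes are right-handed (so a half turn about y gives the same grasp; the last joint's range is limited). The gripper opens to 87 mm and grips with 3 to 60 N. Pads are 19 mm wide; open, the fingers measure 117 mm over their backs; the gripper's body (75 mm by 190 mm) begins 51 mm behind the grasp point.
Start: joints at [69.792, 18.392, -4.016, 83.108, 1.295, 78.541, -3.26], TCP at [0.233, -0.607, 0.234] pointing down, gripper open.
Joint ranges: [-163.93, 163.93], [-17.29, 119.83], [-79.2, 71.16], [3.27, 140.29], [-89.18, 269.18], [5.43, 117.66], [-154.24, 154.24]. Speed limits (degrees/s): [147.25, 147.25, 180, 180, 180, 180, 180].

### API

Orientations are given as [roll, pitch, yaw] about the fixed x, y, z axes, in that order (R = Rz(yaw) Ry(pitch) Rx(roll)).
In Python, from cell import env, read_camera, camera_info, job, models gives the robot as it stands.
- The arm moves only by the tool move_arm, never from a script. Its argument "moves" is a list of rows, each a list of 6 numbers: the shift along the tool's x, y, z in mm, then the turn, a rotation vector about the tool's x, y, z in degrees. In form: [[x, y, z, ax, ay, az], ...]. A call has 1 to 20 rows; each row is the pose to reach, as a shift and turn from the pose commanded when the call began, along the tool's axes at that moment; what a row does not reach only later rows make up. A row lasts 1/12 s, in which the tool goes at most 41.7 mm and 7.16 degrees, less where a joint would pass 70% of its speed; a pose out of reach is approached as far as the arm can. A call with a gripper value outside its range is refused whole. "claw" is the finger opening in mm, from 0 to 87, set as the call begins (left out, the last holds). The fingers move at their own pace and stop on an object; "newtons" is the grip in N (left out, the last holds). Time passes only in rows, so rows that repeat a pose let the fingers close. It gives the time, the measured TCP pose, the force and the opening at its end, in the units of the state.
- env.get_obs(): the state, without advancing time (a new reading comes with each control period).
- read_camera(name): name is "scene" or "top" or "wrist"; returns (picture, depth): 384x512x3 uint8, red, green, blue; 384x512 float32, m along the optical axis (not along the pixel's ray), 0 where there is no reading.
- camera_info(name): a dict with "fx", "fy", "cx", "cy" (pixels), "R" (3x3) and "t" (3): a world point X has camera coordinates R X + t. Camera axes: x right, y down, z forward; pixel columns grow to the right and rows downward; lengths in m; the calibration is good to about 2 mm. A picture is of the moment at which its call begins: read the wrist's pose just before it. camera_info takes no time and is no camera call; for the wrist camera it gives the pose at the moment of the call.
- job.sign_off(): hands the job in, once; it reports no verdict.
Trained networks look in the newest picture that a camera, given by its name, has taken for a name from the list of things; names that differ only in an ending like _2 or _b are one class to them, and where a whole thing is asked for, a point or a joint stands for the part that bears it (a point fixed in the world has none). Each returns a list of dicts, best first, with "score" (0 to 1); they miss things now and then, are a little off and sometimes report something else, mostly with a low value. They report only what shows in the picture. A call takes as long as a camera call. They do not tell look-alikes from the thing itself.
- models.spot_in(target, camera): "point" ([x, y, z] in m, in world coordinates, good to about 4 mm: the middle of the surface that is visible of it).
- models.cut_out(target, camera): "mask" (384x512 bool, what is visible of it).
The state is a dict: "time_s": time; "qpos": joint angles; "joint_velocities": joint speeds; "effort": joint torques, N m; "tool_pos": TCP position; "tool_rot": TCP orientation; "force": force on the tool from outside, world axes, zero at the start; "wrist_torque": the same for the moment, N m; "grip_width": finger opening in m.
Only numpy, scipy, OpenCV 4.12 (cv2) and the standard library are available. Lean on these libraries where they do the work, as an engineer would, in place of code of your own. Each camera call takes 0.05 s, during which the arm holds its last target.

### The job

Slide the glass slide along its channel until about a third of it hangs over the open end of the stage and let it rest so for a moment; then pick it up by the overhanging end and lay it flat inside the long narrow outline on the white board. Also stand the oblong tube rack upright inside the shorter, wider outline. Drop neither of them, and leave everything else where it stands.

Things in the scene. Friction and masses are not known exactly. Their poses are not given: they have to be found in the camera images.
- slide: the glass slide: clear plate 90 x 40 x 4 mm with a white frosted strip across one end, about 35 g. Origin: centre of its underside; x along the length, z up. It starts flat in the channel of the stage, lengthwise along it, 12 to 35 mm back from the open end. Its frosted end may lie either way in the outline. It breaks if it falls from more than about 10 mm.
- stage: the slide stage, fixed to the bench: aluminium block 180 (x) x 70 (y) x 44 mm high on a white base. A smooth channel 44 wide and 4 deep runs along its whole top (x) between side rails 13 wide, so the slide lies flush with them, 2 mm play each side; channel floor 40 mm above the bench. Behind the slide (+x) 55 mm or more of channel are empty. Origin: centre of the block's underside, on the bench.
- stage_edge (a point): the middle of the channel floor's edge at the open end of the stage (its x = -90 mm, z = 40 mm), which looks to the middle of the bench; the block ends there in a sheer drop to the bench.
- rack: the tube rack: oblong grey block 64 (x) x 44 (y) x 45 mm high with two rows of three holes in its top, four of them holding clear tubes with flat snap caps that stand 14 mm out, and dark windows in its long sides, 110 to 220 g. Origin: centre of its underside. It starts upright on the bare bench.
- board: the white work board, fixed flat on the bench: 220 (x) x 130 (y) x 6 mm thick. Origin: centre of its underside. The two outlines are printed on it, one in each half (which half varies).
- spot_slide: the long narrow black outline on the board, 100 (x) x 50 (y) mm, flat. Origin: its centre, on the board's top, 6 mm above the bench; x along the long side.
- spot_rack: the shorter, wider black outline on the board, 74 (x) x 54 (y) mm, flat. Origin: its centre, on the board's top, 6 mm above the bench; x along the long side. The centres of the two outlines are 110 mm apart.
- dish: bystander, to be left alone: small round clear dish with lid, 60 diameter, 15 high (mm). Origin: centre of its underside.
- jar: bystander, to be left alone: small amber screw-cap jar, 44 diameter, 62 high (mm). Origin: centre of its underside.
- square_rack: bystander, to be left alone: square grey rack, 70 x 70 x 36 high, with nine empty holes (mm). Origin: centre of its underside.
- tip_box: bystander, to be left alone: white and grey box of pipette tips, 120 x 85 x 64 high (mm). Origin: centre of its underside.
- timer: bystander, to be left alone: small square white timer, 60 x 60 x 22 high (mm). Origin: centre of its underside.
- pen: bystander, to be left alone: marker pen lying flat, 130 long, 11 thick (mm). Origin: centre of its underside.
- flask: bystander, to be left alone: white plastic bottle, 68 diameter, 160 high (mm). Origin: centre of its underside.
Not all that is in view belongs to the job. What is shaped like the stage but purple is not meant. Several things have the shape of the slide; the one meant has the colours described above.

How it is judged (in metres and radians):
On the way:
1. the slide rests flat in the channel with 20 to 45 mm of its length over the open end (x of slide in the frame of stage between -0.09 and -0.065 m and z of slide in the frame of stage between 0.037 and 0.043 m and angle between slide's own z axis and vertical below 0.05 rad and linear speed of slide below 0.02 m/s), for 0.2 s.
At the end, for the whole second after the job is handed in: Slide and rack are each flat or upright, still, on the board, centre within 10 mm of the centre of their own outline and length within 0.2 rad of its long side (either way round): the slide in the long narrow one, the rack in the shorter, wider one (horizontal distance between slide and spot_slide below 0.01 m and angle between the x axis of slide and the x axis of spot_slide, either way round below 0.2 rad and z of slide in the frame of spot_slide between -0.003 and 0.003 m and angle between each of slide, rack's own z axis and vertical below 0.06 rad and linear speed of each of slide, rack below 0.02 m/s and horizontal distance between rack and spot_rack below 0.01 m and angle between the x axis of rack and the x axis of spot_rack, either way round below 0.2 rad and z of rack in the frame of spot_rack between -0.003 and 0.003 m); the robot touches nothing.
It fails at once if the slide is dropped or flung (faster than 0.5 m/s with no finger on it) (contact force between slide and the fingers below 0.02 N and linear speed of slide above 0.5 m/s).
It fails at once if the rack is dropped or flung (faster than 0.5 m/s with no finger on it) (contact force between rack and the fingers below 0.02 N and linear speed of rack above 0.5 m/s).
It fails at once if a bystander is moved by more than 30 mm (distance of any of dish, jar, square_rack, tip_box, timer, pen, flask from where it was at the start of the episode above 0.03 m).
It also fails if it takes over 69 s, if anything falls off the work surface, if the arm or the gripper's body presses on something with over 40 N, if the wrist force passes 120 N, or if a joint passes its speed limit or range.

## Working session

There is one attempt and no reset: what is moved stays moved. The work goes in short steps, Python scripts to look and compute and a tool call to move; the robot and the scene stay as the last step left them, time stands still between calls to the robot, and variables do not carry over. Pictures are saved under pics/ and viewed, and the job is handed in when it is done.

Besides the shell and the picture viewer there is one more tool, called after "Emit:" in YAML: its name, and indented under it one key for each argument. move_arm: Moves the arm, as the interface text tells. Its arguments: {"type":"object","properties":{"moves":{"type":"array","items":{"type":"array","items":{"type":"number"}}},"claw":{"type":"number"},"newtons":{"type":"number"}},"required":["moves"]}

```bash
ls; mkdir -p pics
python3 - <<'E'
from cell import env, read_camera, camera_info, job, models
import cv2
o=env.get_obs(); print(o, env.nose_length)
for n in ["scene","top"]:
    p,d=read_camera(n); cv2.imwrite(f"pics/{n}0.png",p[:,:,::-1]); 
    import numpy as np; np.savez(f"pics/{n}0.npz",p=p,d=d,**camera_info(n))
    print(n,camera_info(n))
E
```

```text
pics
{'time_s': 0.0, 'qpos': array([69.79241071, 18.44045252, -4.01494587, 83.17546694,  1.29666695,
       78.54021842, -3.26274587]), 'joint_velocities': array([-0.05033543,  0.01104612, -0.01519849, -0.113635  , -0.02033764,
        0.02779644, -0.07345725]), 'effort': array([ 7.74663022e-05, -4.91279590e+01, -4.03926568e-01, -3.12524092e+01,
       -6.40098844e-02,  4.36964817e-02,  1.86325656e-04]), 'tool_pos': array([ 0.23284922, -0.60628954,  0.23244068]), 'tool_rot': array([-9.01108036e+01, -7.56178538e-03, -1.58985610e+02]), 'force': array([-0.02297843,  0.32173397, -0.65637111]), 'wrist_torque': array([0.00799365, 0.06316587, 0.00082935]), 'grip_width': 0.08688909830825034} 0.011
scene {'fx': 413.89683643707235, 'fy': 413.89683643707235, 'cx': 259.5586163498761, 'cy': 195.50559530967493, 'R': array([[ 0.5773905 ,  0.81631721, -0.01569744],
       [ 0.65032153, -0.47143448, -0.59567729],
       [-0.49366194,  0.33373003, -0.80307045]]), 't': array([-0.31629394, -0.25846227,  1.53213657])}
top {'fx': 364.67771320746556, 'fy': 364.67771320746556, 'cx': 256.0984090993992, 'cy': 186.01313882052173, 'R': array([[-1.74887915e-02, -9.99846263e-01, -1.26177473e-03],
       [-9.98696315e-01,  1.75291781e-02, -4.79416158e-02],
       [ 4.79563633e-02,  4.21688848e-04, -9.98849343e-01]]), 't': array([0.07238621, 0.47421069, 1.17926709])}
```

View pics/scene0.png

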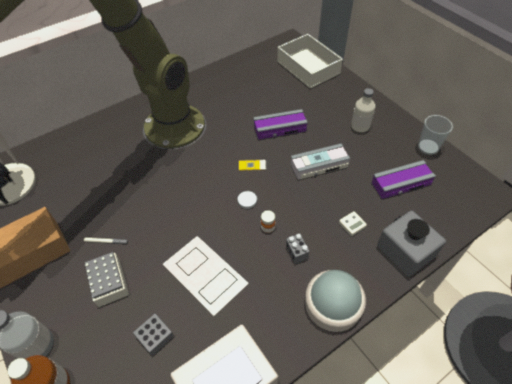

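View pics/top0.png

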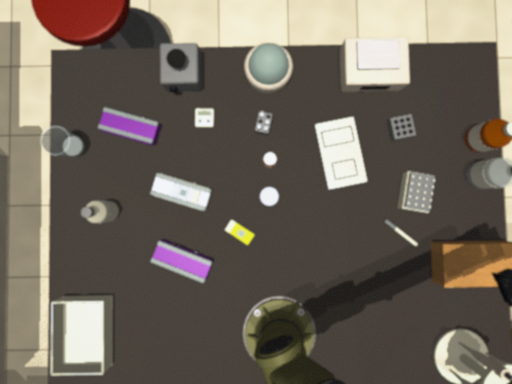

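```bash
cat > h.py <<'E'
import numpy as np, cv2
def load(n):
    z=np.load(n); return z['p'],z['d'],{k:z[k] for k in ['fx','fy','cx','cy','R','t']}
def ray(c,u,v,zw):
    # intersect pixel ray with plane z=zw
    d=np.array([(u-c['cx'])/c['fx'],(v-c['cy'])/c['fy'],1.0]); R=c['R']; C=-R.T@c['t']; w=R.T@d
    return C+w*(zw-C[2])/w[2]
def deproj(c,u,v,z):
    d=np.array([(u-c['cx'])/c['fx']*z,(v-c['cy'])/c['fy']*z,z]); return c['R'].T@(d-c['t'])
def proj(c,X):
    X=c['R']@np.array(X)+c['t']; return c['fx']*X[0]/X[2]+c['cx'],c['fy']*X[1]/X[2]+c['cy']
E
python3 - <<'E'
from h import *
p,d,c=load('pics/top0.npz')
a=cv2.resize(p[165:220,140:225],None,fx=8,fy=8,interpolation=cv2.INTER_CUBIC)
cv2.imwrite('pics/cs.png',a[:,:,::-1])
a=cv2.resize(p[100:200,245:375],None,fx=6,fy=6,interpolation=cv2.INTER_CUBIC)
cv2.imwrite('pics/cb.png',a[:,:,::-1])
E
python3 - <<'E'
from h import *
from cell import *
p,d,c=load('pics/top0.npz')
for t in ['slide','stage','stage_edge','rack','board','spot_slide','spot_rack']:
    r=models.spot_in(t,'top'); print(t,[(np.round(x['point'],3),round(x['score'],2)) for x in r])
E
```

```text
slide [(array([0.457, 0.289, 0.042]), 0.73), (array([0.329, 0.121, 0.005]), 0.56)]
stage [(array([0.239, 0.306, 0.04 ]), 0.96), (array([0.462, 0.318, 0.04 ]), 0.62)]
stage_edge [(array([0.671, 0.47 , 0.038]), 0.9), (array([0.238, 0.304, 0.044]), 0.83), (array([0.464, 0.316, 0.042]), 0.68)]
rack [(array([0.456, 0.294, 0.04 ]), 0.66), (array([0.671, 0.04 , 0.04 ]), 0.52), (array([0.463, 0.319, 0.04 ]), 0.19)]
board [(array([ 0.577, -0.217,  0.007]), 0.81)]
spot_slide []
spot_rack [(array([0.552, 0.019, 0.059]), 0.31)]
```

View pics/cs.png

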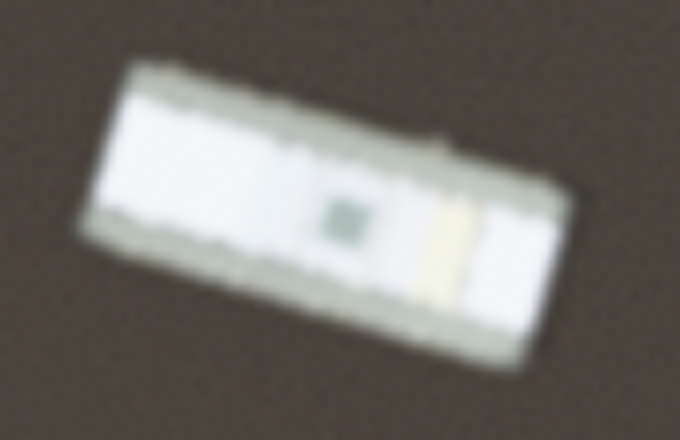

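View pics/cb.png

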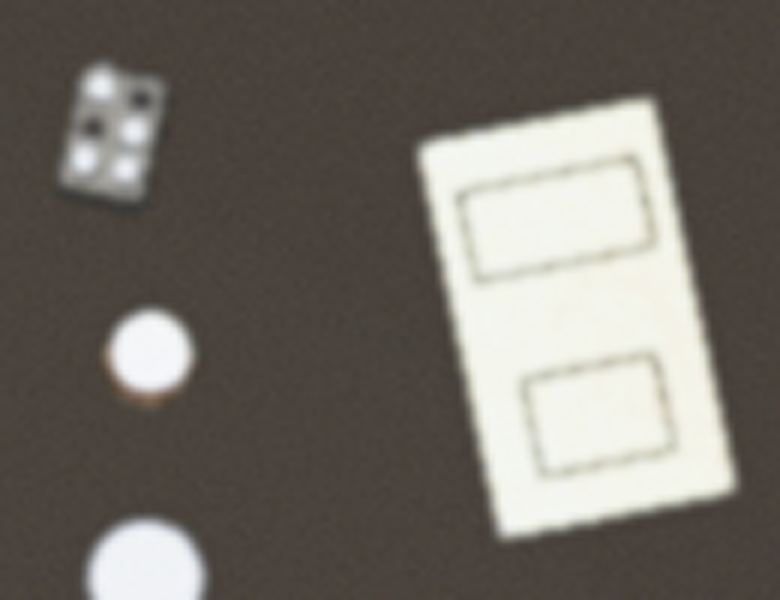

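Run:
```python
from h import *
p,d,c=load('pics/top0.npz')
def pts(L,u0,v0,s,z): return np.array([ray(c,(u+.5)/s-.5+u0,(v+.5)/s-.5+v0,z)[:2] for u,v in L])
def rep(n,P):
    e=[np.linalg.norm(P[i]-P[(i+1)%4]) for i in range(4)]
    a=P[1]-P[0]+P[2]-P[3]; b=P[3]-P[0]+P[2]-P[1]
    print(n,'c',P.mean(0).round(4),'edges',np.round(e,4),'ang01',np.degrees(np.arctan2(a[1],a[0])).round(2),'ang03',np.degrees(np.arctan2(b[1],b[0])).round(2))
print('C',-c['R'].T@c['t'])
rep('stage',pts([(132,65),(572,193),(520,370),(78,230)],140,165,8,.044))
rep('slide frost mid',pts([(447,200),(478,207),(447,305),(417,300)],140,165,8,.044))
rep('board',pts([(418,147),(655,97),(738,490),(501,538)],245,100,6,.006))
rep('sslide',pts([(460,192),(637,156),(655,245),(477,282)],245,100,6,.006))
rep('srack',pts([(523,379),(655,352),(674,450),(545,476)],245,100,6,.006))
rep('rack',pts([(83,65),(165,80),(143,203),(60,185)],245,100,6,.045))
for n,u,v in [('rack',263,122),('stage',181,191),('stage2',160,185),('jar',270,158),('board',342,155)]:
    print(n,d[v,u],deproj(c,u,v,d[v,u]).round(4))
```

```text
C [0.41830505 0.06356527 1.20073592]
stage c [0.4611 0.3052] edges [0.1826 0.0729 0.1843 0.0688] ang01 -107.86 ang03 162.3
slide frost mid c [0.4449 0.2569] edges [0.0126 0.0407 0.0121 0.0413] ang01 -102.11 ang03 162.29
board c [ 0.5814 -0.2171] edges [0.1338 0.2213 0.1324 0.22  ] ang01 -79.29 ang03 -169.73
sslide c [ 0.6361 -0.2073] edges [0.0997 0.0502 0.1001 0.0506] ang01 -79.33 ang03 -170.62
srack c [ 0.5278 -0.2273] edges [0.074  0.0548 0.0722 0.0545] ang01 -79.51 ang03 -169.81
rack c [0.6791 0.0372] edges [0.0445 0.0673 0.0452 0.0658] ang01 -102.43 ang03 168.55
rack 1.1661149 [0.6783 0.0384 0.0457]
stage 1.1590289 [0.4622 0.303  0.0426]
stage2 1.1621273 [0.4826 0.3702 0.0405]
jar 1.1447589 [0.5603 0.0189 0.0615]
board 1.2000376 [ 0.5728 -0.2203  0.0066]
```

```bash
cat >> h.py <<'E'
from scipy.spatial.transform import Rotation as Ro
def plan(env,targets):
    o=env.get_obs(); T=Ro.from_euler('xyz',o['tool_rot'],degrees=True); p=o['tool_pos']
    print('t',round(o['time_s'],2),'pos',p.round(4),'rot',o['tool_rot'].round(2),'F',o['force'].round(1),'w',round(o['grip_width'],4))
    for x,y,z,yaw in targets:
        G=Ro.from_euler('xyz',[-90,0,yaw],degrees=True)
        print(np.r_[T.inv().apply(np.array([x,y,z])-p)*1000,(T.inv()*G).as_rotvec(degrees=True)].round(1).tolist())
E
python3 - <<'E'
from h import *
from cell import env
plan(env,[(.55,-.22,.33,-110),(.58,.0,.3,-108),(.47,.29,.25,-107.9)])
E
```

```text
t 0.45 pos [ 0.233  -0.6067  0.2335] rot [ -90.01   -0.   -158.98] F [ 0.8 -0.5 -0.3] w 0.0873
[-434.6, -96.5, -247.3, 0.0, -49.0, 0.0]
[-541.5, -66.5, -442.0, 0.0, -51.0, 0.0]
[-542.8, -16.5, -752.1, 0.0, -51.1, 0.0]
```

Emit:
move_arm:
  moves:
    - [-435,-96,-247,0,-49,0]
    - [-435,-96,-247,0,-49,0]
    - [-435,-96,-247,0,-49,0]
    - [-435,-96,-247,0,-49,0]
    - [-435,-96,-247,0,-49,0]
    - [-435,-96,-247,0,-49,0]
    - [-435,-96,-247,0,-49,0]
    - [-435,-96,-247,0,-49,0]
    - [-435,-96,-247,0,-49,0]
    - [-435,-96,-247,0,-49,0]
    - [-435,-96,-247,0,-49,0]
    - [-435,-96,-247,0,-49,0]
    - [-435,-96,-247,0,-49,0]
    - [-435,-96,-247,0,-49,0]
    - [-435,-96,-247,0,-49,0]
    - [-435,-96,-247,0,-49,0]
  claw: 0

```text
time_s: 1.78
tool_pos: [0.5495, -0.2222, 0.3291]
tool_rot: [-90.0, -0.1, -110.1]
force: [-0.6, 0.2, 0.0]
grip_width: 0.0009
```

```bash
cat > snap.py <<'E'
import sys
from h import *
from cell import *
n,cam=sys.argv[1],sys.argv[2]
c=camera_info(cam); p,d=read_camera(cam)
np.savez(f'pics/{n}.npz',p=p,d=d,**c); cv2.imwrite(f'pics/{n}.png',p[:,:,::-1])
print('C',(-c['R'].T@c['t']).round(3), 'fwd',c['R'][2].round(3)); plan(env,[])
E
python3 snap.py w1 wrist; python3 -c "
from h import *
from cell import env
plan(env,[(.58,.0,.3,-108),(.45,.26,.28,-107.9)])"
```

```text
C [ 0.572 -0.159  0.48 ] fwd [-0.086 -0.231 -0.969]
t 1.83 pos [ 0.5493 -0.2225  0.329 ] rot [-9.0060e+01 -7.0000e-02 -1.1018e+02] F [-0.5 -0.9  0.5] w 0.0005
t 1.83 pos [ 0.5493 -0.2225  0.329 ] rot [-9.0060e+01 -7.0000e-02 -1.1018e+02] F [-0.5 -0.9  0.5] w 0.0005
[-219.4, 28.8, -47.9, 0.1, -2.2, 0.1]
[-418.7, 48.8, -259.6, 0.1, -2.3, 0.1]
```

View pics/w1.png

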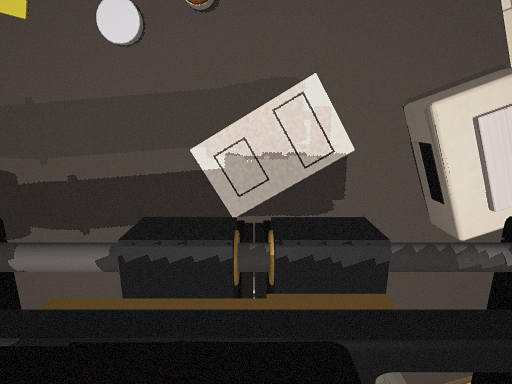

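Run:
```python
from h import *
p,d,c=load('pics/w1.npz')
g=cv2.cvtColor(p,cv2.COLOR_RGB2GRAY)
def rep(n,L,z):
    L=cv2.cornerSubPix(g,np.float32(L).reshape(-1,1,2),(3,3),(-1,-1),(3,30,.01)).reshape(-1,2) if 0 else np.float32(L)
    P=np.array([ray(c,u,v,z)[:2] for u,v in L])
    e=[np.linalg.norm(P[i]-P[(i+1)%4]) for i in range(4)]
    a=P[1]-P[0]+P[2]-P[3]
    print(n,P.mean(0).round(4),np.round(e,4),np.degrees(np.arctan2(a[1],a[0])).round(2))
rep('board',[(317,73),(354,149),(237,217),(191,150)],.006)
rep('sslide',[(304,93),(334,153),(304,168),(273,109)],.006)
rep('srack',[(244,138),(268,182),(239,197),(214,155)],.006)
cv2.imwrite('pics/w1c.png',cv2.resize(p[60:225,180:365],None,fx=4,fy=4,interpolation=cv2.INTER_CUBIC)[:,:,::-1])
```

```text
board [ 0.5832 -0.2157] [0.1256 0.2112 0.1282 0.2177] -78.99
sslide [ 0.6351 -0.2062] [0.1008 0.0508 0.1013 0.0504] -80.77
srack [ 0.5264 -0.2264] [0.0777 0.052  0.0767 0.0531] -81.13
```

View pics/w1c.png

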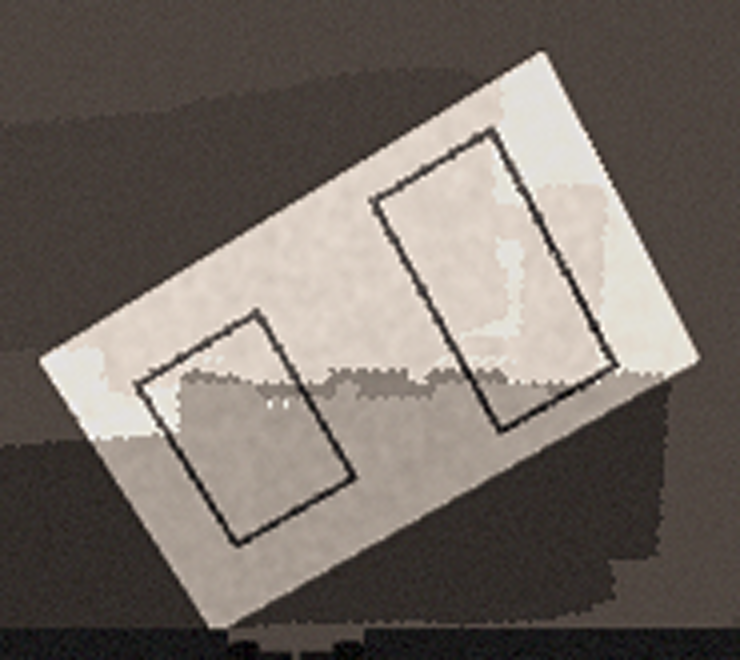

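Emit:
move_arm:
  moves:
    - [-219,29,-48,0,-2,0]
    - [-219,29,-48,0,-2,0]
    - [-219,29,-48,0,-2,0]
    - [-219,29,-48,0,-2,0]
    - [-219,29,-48,0,-2,0]
    - [-400,29,-220,0,-2,0]
    - [-419,49,-260,0,-2,0]
    - [-419,49,-260,0,-2,0]
    - [-419,49,-260,0,-2,0]
    - [-419,49,-260,0,-2,0]
    - [-419,49,-260,0,-2,0]
    - [-419,49,-260,0,-2,0]
    - [-419,49,-260,0,-2,0]
    - [-419,49,-260,0,-2,0]
    - [-419,49,-260,0,-2,0]
    - [-419,49,-260,0,-2,0]

```text
time_s: 3.17
tool_pos: [0.4508, 0.2598, 0.2803]
tool_rot: [-90.0, -0.1, -108.2]
force: [0.4, -0.5, -0.6]
grip_width: 0.0003
```

```bash
python3 snap.py w2 wrist
```

```text
C [0.471 0.323 0.431] fwd [-0.077 -0.234 -0.969]
t 3.22 pos [0.4509 0.2597 0.2803] rot [-8.9980e+01 -6.0000e-02 -1.0825e+02] F [-0.2  0.2 -0.1] w 0.0004
```

View pics/w2.png

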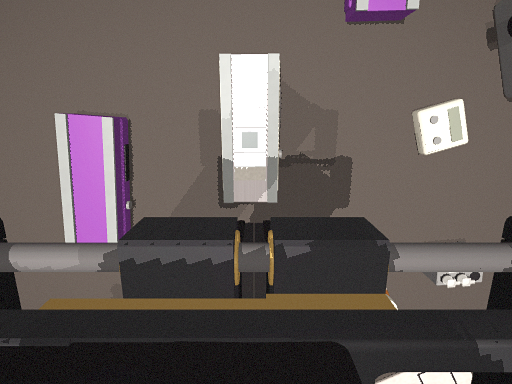

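Run:
```python
from h import *
p,d,c=load('pics/w2.npz')
cv2.imwrite('pics/w2c.png',cv2.resize(p[45:215,200:300],None,fx=5,fy=5,interpolation=cv2.INTER_CUBIC)[90:,:,::-1][:760])
cv2.imwrite('pics/w2c.png',cv2.resize(p[45:215,195:305],None,fx=3.5,fy=3.5,interpolation=cv2.INTER_CUBIC)[:,:,::-1])
```

```text
(no output)
```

View pics/w2c.png

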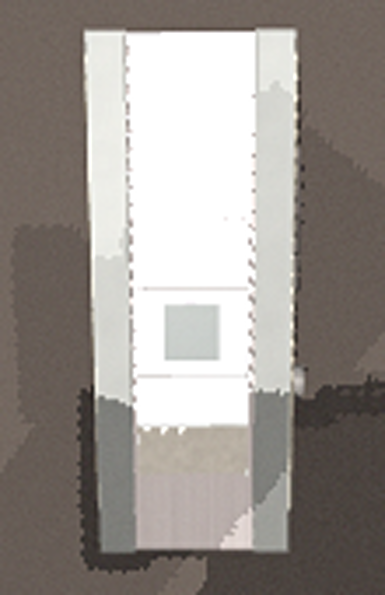

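```bash
python3 - <<'E'
from h import *
p,d,c=load('pics/w2.npz')
S=lambda u,v,z: ray(c,(u+.5)/3.5-.5+195,(v+.5)/3.5-.5+45,z)
P=np.array([S(84,30,.044),S(297,30,.044),S(290,551,.044),S(101,551,.044)])[:,:2]
print(P.mean(0),[np.linalg.norm(P[i]-P[(i+1)%4]).round(4) for i in range(4)])
a=P[2]-P[1]+P[3]-P[0]; print(np.degrees(np.arctan2(a[1],a[0])))
a/=np.linalg.norm(a)
e=(P[2]+P[3])/2
print('edge',e)
for n,u,v in [('rear?',240,222),('l1',195,288),('l2',195,376),('sqT',190,305),('sqB',190,360),('frostT',190,427),('frostB',190,472),('end floor',195,550)]:
    X=S(u,v,.044)[:2]; print(n,X.round(4),'back from edge mm',(-(X-e)@a*1000).round(1))
E
python3 - <<'E'
from h import *
from cell import models
r=models.cut_out('slide','wrist')
p,d,c=load('pics/w2.npz')
for m in r[:4]:
    v,u=np.nonzero(m['mask']); print(m['score'],u.min(),u.max(),v.min(),v.max(),len(u))
E
```

```text
[0.46064275 0.30705491] [np.float64(0.0707), np.float64(0.1796), np.float64(0.0705), np.float64(0.1796)]
-107.84645144486853
edge [0.43311691 0.22156015]
rear? [0.485  0.3289] back from edge mm 118.1
l1 [0.4632 0.3126] back from edge mm 95.9
l2 [0.4535 0.2834] back from edge mm 65.1
sqT [0.4597 0.3076] back from edge mm 90.1
sqB [0.4536 0.2894] back from edge mm 70.8
frostT [0.4459 0.2665] back from edge mm 46.7
frostB [0.4407 0.2507] back from edge mm 30.1
end floor [0.4331 0.222 ] back from edge mm 0.4
0.72 233 265 107 179 2316
```

Run:
```python
from h import *
from cell import env
plan(env,[(.4767,.3570,.12,-107.85),(.4767,.3570,.0535,-107.85)])
```

```text
t 3.27 pos [0.4508 0.2599 0.2803] rot [-8.9990e+01 -4.0000e-02 -1.0825e+02] F [-0.7 -1.   0.1] w 0.0007
[-100.4, 160.3, -5.9, -0.0, -0.4, 0.0]
[-100.5, 226.8, -5.9, -0.0, -0.4, 0.0]
```

Emit:
move_arm:
  moves:
    - [-100,160,-6,0,-0.4,0]
    - [-100,160,-6,0,-0.4,0]
    - [-100,160,-6,0,-0.4,0]
    - [-100,160,-6,0,-0.4,0]
    - [-100,160,-6,0,-0.4,0]
    - [-100,160,-6,0,-0.4,0]
    - [-100,180,-6,0,-0.4,0]
    - [-100,200,-6,0,-0.4,0]
    - [-100,215,-6,0,-0.4,0]
    - [-100,222,-6,0,-0.4,0]
    - [-100,225,-6,0,-0.4,0]
    - [-100,226.5,-6,0,-0.4,0]
    - [-100,226.5,-6,0,-0.4,0]
    - [-100,226.5,-6,0,-0.4,0]

```text
time_s: 4.43
tool_pos: [0.4753, 0.3597, 0.0551]
tool_rot: [-89.9, 0.1, -107.6]
force: [0.0, 0.4, -0.0]
grip_width: 0.0006
```

```bash
python3 snap.py w3 wrist;python3 snap.py s3 scene
python3 - <<'E'
from h import *
from cell import env
p,d,c=load('pics/s3.npz')
cv2.imwrite('pics/s3c.png',cv2.resize(p[110:200,260:380],None,fx=6,fy=6,interpolation=cv2.INTER_CUBIC)[:,:,::-1])
plan(env,[(.4767,.3570,.0525,-107.85)])
E
```

```text
C [0.494 0.423 0.206] fwd [-0.073 -0.233 -0.97 ]
t 4.48 pos [0.4752 0.3598 0.0551] rot [-8.9930e+01  7.0000e-02 -1.0759e+02] F [ 0.5 -0.1 -0.2] w 0.0007
C [ 1.107 -0.375  1.071] fwd [-0.494  0.334 -0.803]
t 4.53 pos [0.4751 0.3598 0.055 ] rot [-8.9930e+01  6.0000e-02 -1.0758e+02] F [-0.  -0.6 -0.4] w 0.0006
t 4.53 pos [0.4751 0.3598 0.055 ] rot [-8.9930e+01  6.0000e-02 -1.0758e+02] F [-0.  -0.6 -0.4] w 0.0006
[2.2, 2.5, 2.4, -0.1, 0.3, -0.1]
```

View pics/w3.png

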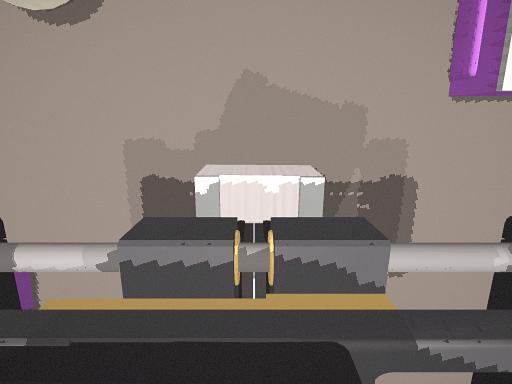

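View pics/s3c.png

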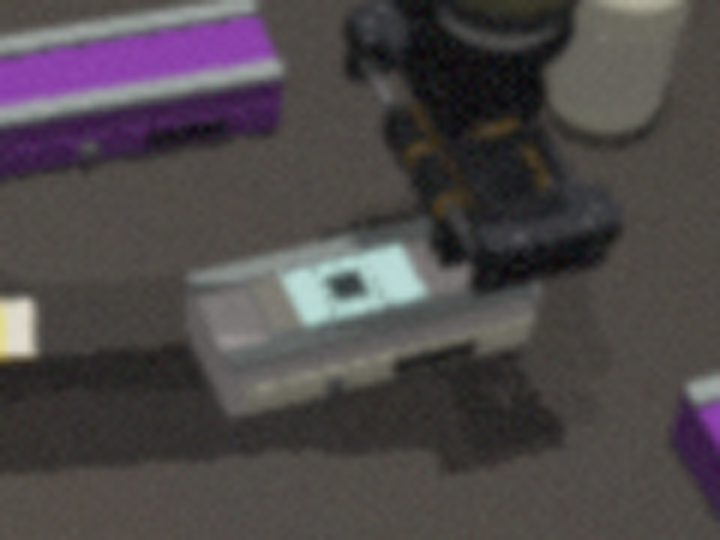

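Emit:
move_arm:
  moves:
    - [2,1,2.5,0,0.3,0]
    - [2,2,2.5,0,0.3,0]
    - [2,2.5,2.5,0,0.3,0]
    - [2,2.5,2.5,0,0.3,0]

```text
time_s: 4.87
tool_pos: [0.4765, 0.3565, 0.0515]
tool_rot: [-90.0, -0.0, -107.9]
force: [1.1, -1.0, 0.8]
grip_width: 0.0005
```

Run:
```python
from h import *
from cell import env
a=np.array([-.3065,-.9519]);e=np.array([.4331,.2216])
f=lambda b,z:(*(e-a*b),z,-107.85)
print(env.get_obs()['qpos'])
plan(env,[f(141.5e-3,.0525),f(66.5e-3,.0525)])
```

```text
[ -2.26525662  27.77917309 -45.74152657 101.03065422  22.50887192
  60.76797461 -73.84814857]
t 4.87 pos [0.4765 0.3565 0.0515] rot [-8.999e+01 -2.000e-02 -1.079e+02] F [ 1.1 -1.   0.8] w 0.0005
[0.2, -1.0, 0.0, -0.0, -0.1, 0.0]
[75.2, -1.0, 0.1, -0.0, -0.1, 0.0]
```

Emit:
move_arm:
  moves:
    - [4,-0.7,0,0,0,0]
    - [8,-0.7,0,0,0,0]
    - [12,-0.7,0,0,0,0]
    - [16,-0.7,0,0,0,0]
    - [21,-0.7,0,0,0,0]
    - [26,-0.7,0,0,0,0]
    - [31,-0.7,0,0,0,0]
    - [36,-0.7,0,0,0,0]
    - [41,-0.7,0,0,0,0]
    - [46,-0.7,0,0,0,0]
    - [50,-0.7,0,0,0,0]
    - [53,-0.7,0,0,0,0]
    - [56,-0.7,0,0,0,0]
    - [58,-0.7,0,0,0,0]
    - [60,-0.7,0,0,0,0]
    - [60,-0.7,0,0,0,0]
    - [60,-0.7,0,0,0,0]

```text
time_s: 6.28
tool_pos: [0.4579, 0.2996, 0.0522]
tool_rot: [-90.0, -0.0, -107.9]
force: [0.5, -0.7, -0.2]
grip_width: 0.0004
```

```bash
python3 snap.py s4 scene; python3 snap.py t4 top
python3 - <<'E'
from h import *
from cell import env
p,d,c=load('pics/s4.npz')
cv2.imwrite('pics/s4c.png',cv2.resize(p[110:200,260:380],None,fx=6,fy=6,interpolation=cv2.INTER_CUBIC)[:,:,::-1])
E
```

```text
C [ 1.107 -0.375  1.071] fwd [-0.494  0.334 -0.803]
t 6.33 pos [0.4579 0.2997 0.0522] rot [ -90.     -0.   -107.88] F [0.6 0.1 0.2] w 0.0008
C [0.418 0.064 1.201] fwd [ 0.048  0.    -0.999]
t 6.38 pos [0.4579 0.2997 0.0522] rot [ -90.     -0.   -107.87] F [-0.2  0.6  1.1] w 0.0005
```

View pics/s4c.png

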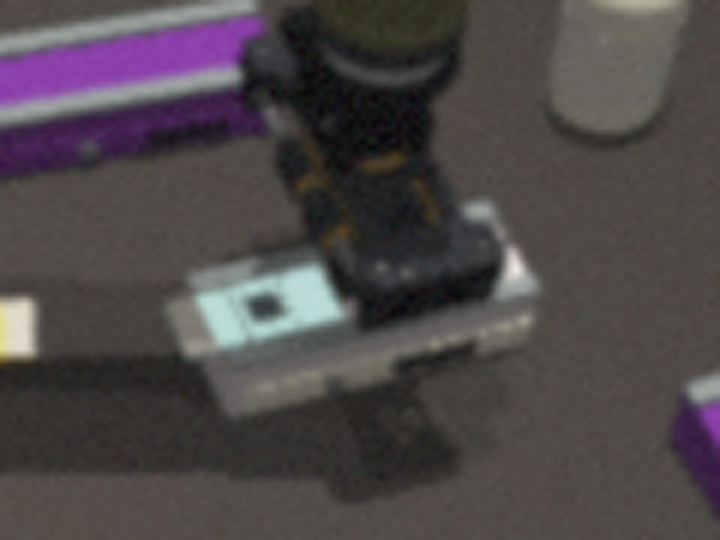

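Run:
```python
from h import *
a=np.array([-.3065,-.9519]);e=np.array([.4331,.2216]);n=np.array([-a[1],a[0]])
p,d,c=load('pics/s4.npz')
S=lambda u,v,z: ray(c,(u+.5)/6-.5+260,(v+.5)/6-.5+110,z)[:2]
for nm,u,v in [('f far',166,308),('f near',190,356),('frostback far',193,298),('near',215,347),('rail end far',187,278),('rail end near',215,362),('sq',265,306)]:
    X=S(u,v,.044)-e; print(nm,'overhang',(X@a*1000).round(1),'lat',(X@n*1000).round(1))
p,d,c=load('pics/t4.npz')
cv2.imwrite('pics/t4c.png',cv2.resize(p[165:220,140:225],None,fx=8,fy=8,interpolation=cv2.INTER_CUBIC)[:,:,::-1])
```

```text
f far overhang 19.4 lat -14.6
f near overhang 18.7 lat 21.8
frostback far overhang 2.8 lat -16.9
near overhang 3.6 lat 20.1
rail end far overhang 0.9 lat -31.8
rail end near overhang 7.3 lat 30.0
sq overhang -32.6 lat 0.9
```

View pics/t4c.png

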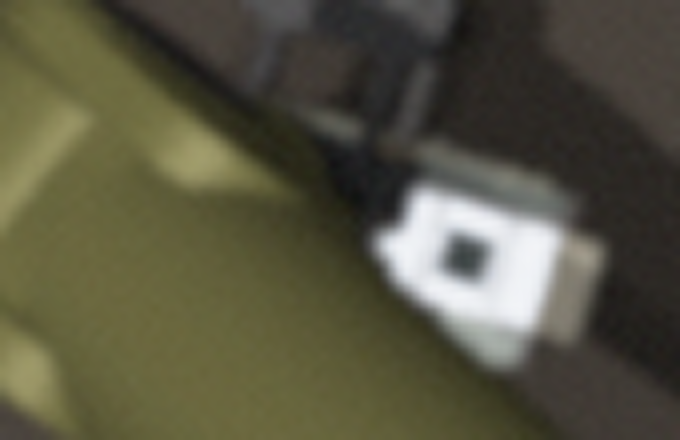

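Emit:
move_arm:
  moves:
    - [3,0,0,0,0,0]
    - [6,0,0,0,0,0]
    - [9,0,0,0,0,0]
    - [11.5,0,0,0,0,0]
    - [13.5,0,0,0,0,0]
    - [15,0,0,0,0,0]
    - [15.5,0,0,0,0,0]
    - [15.5,0,0,0,0,0]
    - [15.5,0,0,0,0,0]
    - [15.5,0,0,0,0,0]
    - [13,0,0,0,0,0]
    - [10,0,0,0,0,0]

```text
time_s: 7.38
tool_pos: [0.4549, 0.29, 0.0521]
tool_rot: [-90.0, -0.0, -107.9]
force: [-0.1, 0.3, -0.1]
grip_width: 0.0007
```

```bash
python3 snap.py s5 scene
python3 - <<'E'
from h import *
from cell import env
p,d,c=load('pics/s5.npz')
cv2.imwrite('pics/s5c.png',cv2.resize(p[110:200,260:380],None,fx=6,fy=6,interpolation=cv2.INTER_CUBIC)[:,:,::-1])
a=np.array([-.3065,-.9519]);e=np.array([.4331,.2216])
f=lambda b,z:(*(e-a*b),z,-107.85)
plan(env,[f(72e-3,.13),f(-19.5e-3,.13),f(-19.5e-3,.07),f(-19.5e-3,.052)])
E
```

```text
C [ 1.107 -0.375  1.071] fwd [-0.494  0.334 -0.803]
t 7.43 pos [0.4551 0.291  0.0523] rot [-9.0000e+01  4.0000e-02 -1.0787e+02] F [1.4 0.6 0.3] w 0.0003
t 7.43 pos [0.4551 0.291  0.0523] rot [-9.0000e+01  4.0000e-02 -1.0787e+02] F [1.4 0.6 0.3] w 0.0003
[0.8, -77.7, 0.4, -0.0, -0.0, -0.0]
[92.3, -77.8, 0.4, -0.0, -0.0, -0.0]
[92.3, -17.8, 0.4, -0.0, -0.0, -0.0]
[92.3, 0.2, 0.4, -0.0, -0.0, -0.0]
```

View pics/s5c.png

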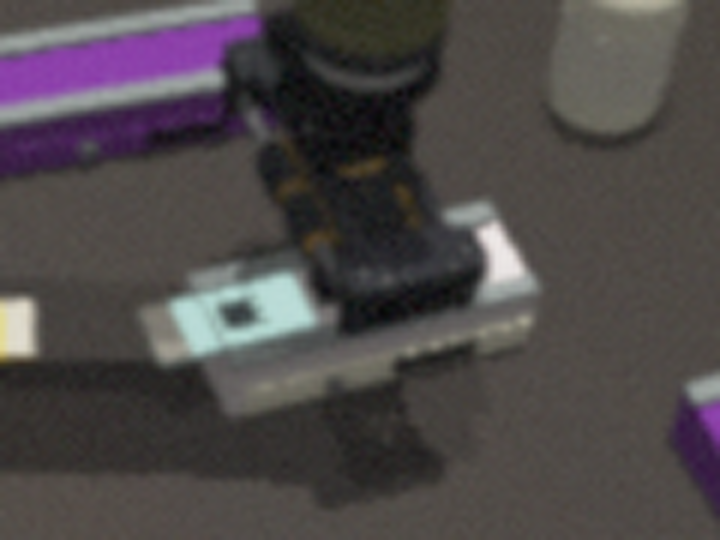

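Emit:
move_arm:
  moves:
    - [1,-20,0.4,0,0,0]
    - [1,-50,0.4,0,0,0]
    - [1,-78,0.4,0,0,0]
    - [1,-78,0.4,0,0,0]
    - [40,-78,0.4,0,0,0]
    - [75,-78,0.4,0,0,0]
    - [92,-78,0.4,0,0,0]
    - [92,-78,0.4,0,0,0]
    - [92,-50,0.4,0,0,0]
    - [92,-30,0.4,0,0,0]
    - [92,-30,0.4,0,0,0]
    - [92,-30,0.4,0,0,0]
    - [92,-30,0.4,0,0,0]
  claw: 68

```text
time_s: 8.52
tool_pos: [0.4275, 0.2037, 0.0831]
tool_rot: [-90.0, 0.1, -107.8]
force: [0.5, -0.4, 0.5]
grip_width: 0.0673
```

```bash
python3 snap.py s6 scene; python3 snap.py w6 wrist
python3 - <<'E'
from h import *
from cell import env
p,d,c=load('pics/s6.npz')
cv2.imwrite('pics/s6c.png',cv2.resize(p[110:200,260:380],None,fx=6,fy=6,interpolation=cv2.INTER_CUBIC)[:,:,::-1])
a=np.array([-.3065,-.9519]);e=np.array([.4331,.2216])
f=lambda b,z:(*(e-a*b),z,-107.85)
plan(env,[f(-19.5e-3,.07),f(-19.5e-3,.0497)])
E
```

```text
C [ 1.107 -0.375  1.071] fwd [-0.494  0.334 -0.803]
t 8.57 pos [0.4278 0.2036 0.0834] rot [-8.9930e+01  9.0000e-02 -1.0783e+02] F [ 0.5 -0.2 -0. ] w 0.0676
C [0.447 0.267 0.234] fwd [-0.074 -0.232 -0.97 ]
t 8.62 pos [0.4279 0.2034 0.0835] rot [-8.9910e+01  8.0000e-02 -1.0785e+02] F [-0.4  0.3  1.1] w 0.068
t 8.62 pos [0.4279 0.2034 0.0835] rot [-8.9910e+01  8.0000e-02 -1.0785e+02] F [-0.4  0.3  1.1] w 0.068
[0.6, 13.5, -0.7, -0.1, 0.0, -0.1]
[0.7, 33.8, -0.7, -0.1, 0.0, -0.1]
```

View pics/s6c.png

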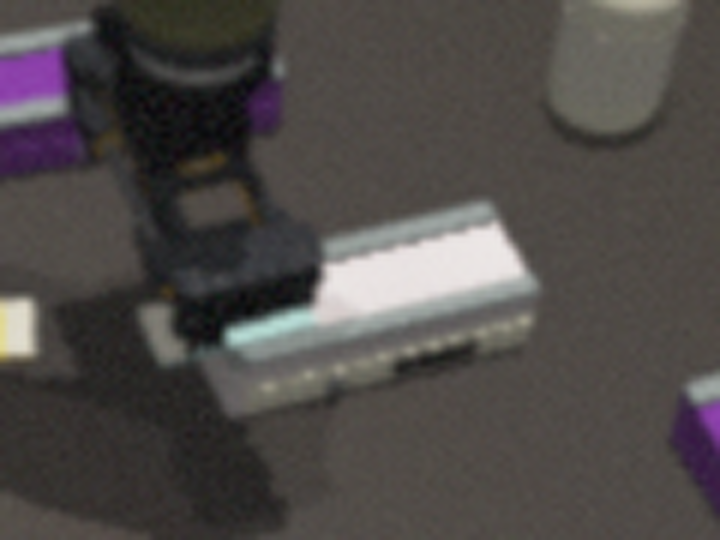

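View pics/w6.png

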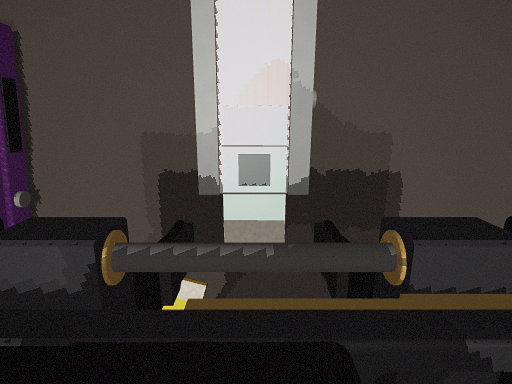

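Run:
```python
from h import *
a=np.array([-.3065,-.9519]);e=np.array([.4331,.2216]);n=np.array([-a[1],a[0]])
p,d,c=load('pics/w6.npz')
for nm,u,v in [('rear',255,105),('stage end L',198,194),('stage end R',308,194),('cover',255,145),('cover f',255,193),('frost back',255,220),('chan L',218,120),('chan R',290,120),('slide L',223,205),('slide R',286,205)]:
    X=ray(c,u,v,.044)[:2]-e; print(nm,'overhang',(X@a*1000).round(1),'lat',(X@n*1000).round(1))
```

```text
rear overhang -54.5 lat 0.6
stage end L overhang -0.0 lat -35.7
stage end R overhang 0.0 lat 34.4
cover overhang -30.9 lat 0.6
cover f overhang -0.7 lat 0.7
frost back overhang 17.4 lat 0.7
chan L overhang -45.8 lat -21.6
chan R overhang -45.8 lat 21.6
slide L overhang 7.3 lat -19.9
slide R overhang 7.3 lat 20.6
```

Emit:
move_arm:
  moves:
    - [0.5,10,-0.7,0,0,0]
    - [0.5,20,-0.7,0,0,0]
    - [0.5,28,-0.7,0,0,0]
    - [0.5,32,-0.7,0,0,0]
    - [0.5,33.8,-0.7,0,0,0]
    - [0.5,33.8,-0.7,0,0,0]
    - [0.5,33.8,-0.7,0,0,0]

```text
time_s: 9.2
tool_pos: [0.4261, 0.2023, 0.0483]
tool_rot: [-90.0, 0.0, -107.9]
force: [-0.4, -0.5, -0.3]
grip_width: 0.0676
```

Emit:
move_arm:
  moves:
    - [0,0,0,0,0,0]
    - [0,0,0,0,0,0]
    - [0,0,0,0,0,0]
    - [0,0,0,0,0,0]
    - [0,0,0,0,0,0]
    - [0,0,0,0,0,0]
    - [0,0,0,0,0,0]
    - [0,0,0,0,0,0]
  claw: 30
  newtons: 25

```text
time_s: 9.87
tool_pos: [0.4263, 0.2021, 0.0485]
tool_rot: [-90.0, -0.0, -107.9]
force: [0.1, -0.3, -0.6]
grip_width: 0.0394
```

```bash
python3 snap.py s7 scene
python3 - <<'E'
from h import *
p,d,c=load('pics/s7.npz')
cv2.imwrite('pics/s7c.png',cv2.resize(p[110:200,260:380],None,fx=6,fy=6,interpolation=cv2.INTER_CUBIC)[:,:,::-1])
E
```

```text
C [ 1.107 -0.375  1.071] fwd [-0.494  0.334 -0.803]
t 9.92 pos [0.4263 0.2021 0.0485] rot [ -89.99   -0.   -107.88] F [-0.7 -0.2  1. ] w 0.0397
```

View pics/s7c.png

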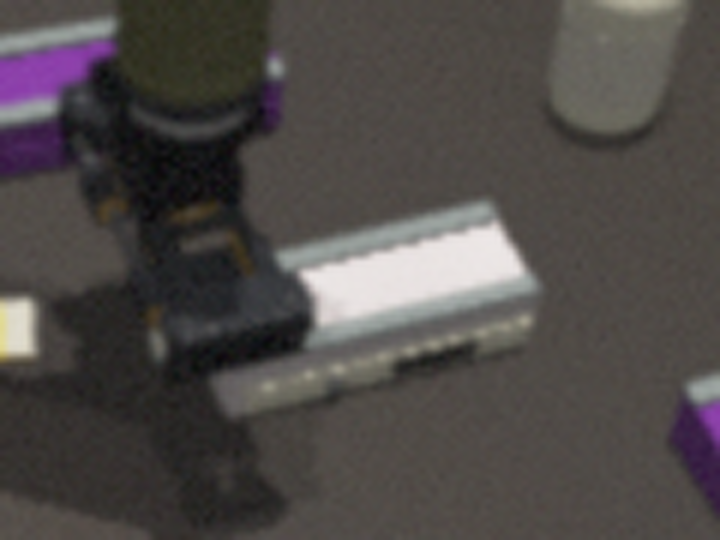

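Emit:
move_arm:
  moves:
    - [0,-2,0,0,0,0]
    - [0,-5,0,0,0,0]
    - [0,-10,0,0,0,0]
    - [0,-18,0,0,0,0]
    - [0,-30,0,0,0,0]
    - [0,-42,0,0,0,0]
    - [0,-55,0,0,0,0]
    - [0,-60,0,0,0,0]
    - [0,-60,0,0,0,0]
    - [0,-60,0,0,0,0]

```text
time_s: 10.75
tool_pos: [0.4265, 0.202, 0.1089]
tool_rot: [-89.9, 0.0, -107.9]
force: [-0.3, 0.1, -1.1]
grip_width: 0.0392
```

```bash
python3 snap.py s8 scene; python3 snap.py w8 wrist
python3 - <<'E'
from h import *
from cell import env
p,d,c=load('pics/s8.npz')
cv2.imwrite('pics/s8c.png',cv2.resize(p[110:200,240:360],None,fx=6,fy=6,interpolation=cv2.INTER_CUBIC)[:,:,::-1])
E
```

```text
C [ 1.107 -0.375  1.071] fwd [-0.494  0.334 -0.803]
t 10.8 pos [0.4261 0.2019 0.1083] rot [-8.9990e+01 -3.0000e-02 -1.0789e+02] F [ 0.1 -1.   0.3] w 0.039
C [0.446 0.265 0.259] fwd [-0.076 -0.234 -0.969]
t 10.85 pos [0.4258 0.2019 0.108 ] rot [-9.0030e+01 -4.0000e-02 -1.0789e+02] F [ 0.2  0.  -0.6] w 0.0393
```

View pics/s8c.png

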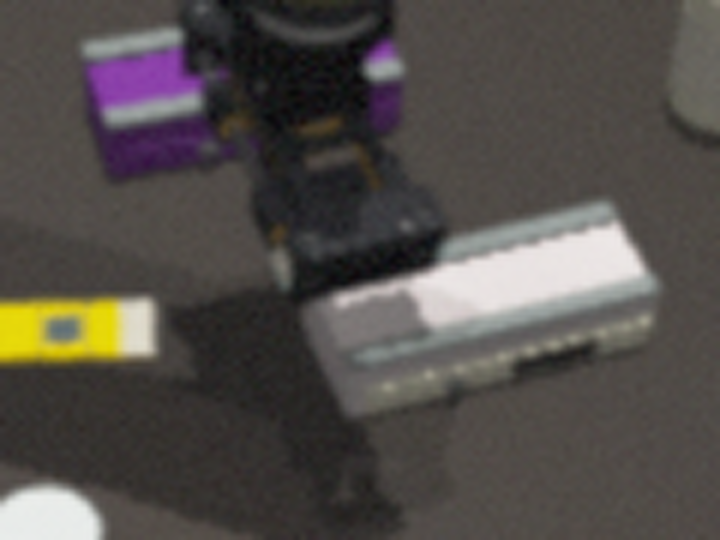

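View pics/w8.png

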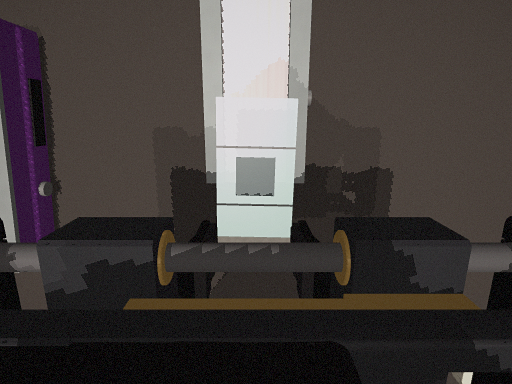

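Run:
```python
from h import *
from cell import env
p,d,c=load('pics/w8.npz')
T=np.array([.4261,.2019]); th=np.radians(-107.88); a=np.array([np.cos(th),np.sin(th)]); n=np.array([-a[1],a[0]])
for z in (.100,.104,.108):
  L,R=[ray(c,u,97,z)[:2] for u in (216,298)]
  L2,R2=[ray(c,u,205,z)[:2] for u in (218,292)]
  print(z,'rear w',np.linalg.norm(L-R).round(4),'near w',np.linalg.norm(L2-R2).round(4),'rear along',(((L+R)/2-T)@a).round(4),'lat',(((L+R)/2-T)@n).round(4),'ang',np.degrees(np.arctan2(*((((L2+R2)/2-(L+R)/2))[::-1]))))
for v in (105,125,165,185,220,235):
  X=deproj(c,255,v,d[v,255]);print(v,(X[:2]-T)@a,X[2].round(4))
tgt=np.array([.6355,-.207]); ya=-79.9; A=np.array([np.cos(np.radians(ya)),np.sin(np.radians(ya))])
g=tgt+.0300*A; print(g)
plan(env,[(.58,.10,.15,-95),(*g,.12,ya),(*g,.03,ya)])
```

```text
0.1 rear w 0.0405 near w 0.0398 rear along -0.0759 lat 0.0009 ang -108.87010267123976
0.104 rear w 0.0394 near w 0.0388 rear along -0.0756 lat 0.0008 ang -108.8701026712397
0.108 rear w 0.0384 near w 0.0378 rear along -0.0754 lat 0.0008 ang -108.87010267123969
105 -0.07196770663978387 0.1028
125 -0.06247323380521247 0.1037
165 -0.04261327362089327 0.1036
185 -0.03231360980091744 0.1041
220 -0.013148017267768559 0.1036
235 -0.0045231464078492834 0.1034
[ 0.640761  -0.2365351]
t 10.85 pos [0.4258 0.2019 0.108 ] rot [-9.0030e+01 -4.0000e-02 -1.0789e+02] F [ 0.2  0.  -0.6] w 0.0393
[49.6, -42.1, 178.0, 0.0, -12.9, 0.0]
[351.2, -12.0, 339.2, 0.0, -28.0, 0.0]
[351.1, 78.0, 339.3, 0.0, -28.0, 0.0]
```

Emit:
move_arm:
  moves:
    - [2,-12,10,0,-1,0]
    - [8,-24,30,0,-3,0]
    - [16,-34,55,0,-5,0]
    - [24,-42,85,0,-7,0]
    - [34,-42,120,0,-9,0]
    - [48,-42,150,0,-12,0]
    - [70,-42,178,0,-14,0]
    - [95,-42,198,0,-16,0]
    - [120,-42,215,0,-18,0]
    - [145,-42,230,0,-20,0]
    - [170,-42,244,0,-22,0]
    - [195,-40,258,0,-23,0]
    - [220,-37,271,0,-24,0]
    - [245,-34,285,0,-25,0]
    - [270,-30,298,0,-26,0]
    - [295,-26,311,0,-27,0]
    - [318,-22,323,0,-28,0]
    - [335,-18,331,0,-28,0]
    - [346,-14,337,0,-28,0]
    - [351,-12,339,0,-28,0]

```text
time_s: 12.52
tool_pos: [0.6404, -0.2381, 0.1187]
tool_rot: [-90.1, 0.0, -80.0]
force: [-0.3, -0.4, -0.4]
grip_width: 0.0393
```

```bash
python3 snap.py w9 wrist
```

```text
C [ 0.628 -0.173  0.269] fwd [ 0.04  -0.241 -0.97 ]
t 12.57 pos [ 0.6403 -0.2378  0.1187] rot [-9.011e+01  5.000e-02 -8.002e+01] F [ 0.2 -0.6 -0.5] w 0.0392
```

View pics/w9.png

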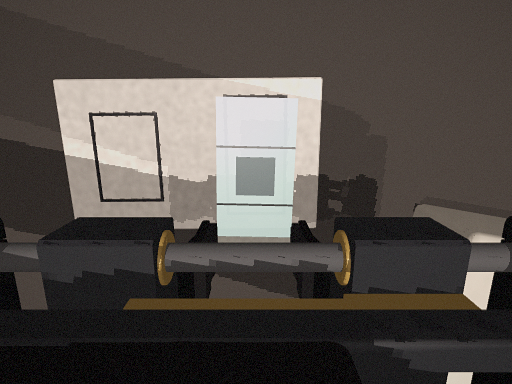

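Run:
```python
from h import *
from cell import env
p,d,c=load('pics/w9.npz')
P=np.array([ray(c,u,v,.006)[:2] for u,v in [(91,113),(157,113),(162,200),(101,201)]])
print('rack spot',P.mean(0),[np.linalg.norm(P[i]-P[(i+1)%4]).round(4) for i in range(4)])
a=P[2]-P[1]+P[3]-P[0];print(np.degrees(np.arctan2(a[1],a[0])))
q=ray(c,254.5,96,.006)[:2]; L,R=ray(c,223,96,.006),ray(c,287,96,.006); print('rear line',q,np.linalg.norm(L-R))
for ya in(-79.5,-80.5):
  A=np.array([np.cos(np.radians(ya)),np.sin(np.radians(ya))]); print('slide centre',q+.0495*A)
tgt=np.array([.6355,-.2075]); ya=-79.9; A=np.array([np.cos(np.radians(ya)),np.sin(np.radians(ya))])
g=tgt+.0303*A; print(g)
plan(env,[(*g,.03,ya),(*g,.0178,ya)])
```

```text
rack spot [ 0.52739269 -0.22495804] [np.float64(0.0548), np.float64(0.0747), np.float64(0.0543), np.float64(0.0756)]
-80.88911300527322
rear line [ 0.62566186 -0.155972  ] 0.052309445976937874
slide centre [ 0.63468252 -0.20464312]
slide centre [ 0.63383172 -0.20479313]
[ 0.64081361 -0.23733045]
t 12.57 pos [ 0.6403 -0.2378  0.1187] rot [-9.011e+01  5.000e-02 -8.002e+01] F [ 0.2 -0.6 -0.5] w 0.0392
[-0.3, 88.7, 0.8, 0.1, -0.1, -0.0]
[-0.2, 100.9, 0.8, 0.1, -0.1, -0.0]
```

Emit:
move_arm:
  moves:
    - [-1.5,20,0.3,0,0,0]
    - [-1.5,45,0.3,0,0,0]
    - [-1.5,65,0.3,0,0,0]
    - [-1.5,80,0.3,0,0,0]
    - [-1.5,88,0.3,0,0,0]
    - [-1.5,92,0.3,0,0,0]
    - [-1.5,93,0.3,0,0,0]
    - [-1.5,93,0.3,0,0,0]
    - [-1.5,93,0.3,0,0,0]
    - [-1.5,93,0.3,0,0,0]

```text
time_s: 13.4
tool_pos: [0.6418, -0.2347, 0.0287]
tool_rot: [-89.9, -0.1, -79.9]
force: [0.8, -0.7, -0.6]
grip_width: 0.0393
```

```bash
python3 snap.py w10 wrist
```

```text
C [ 0.629 -0.169  0.179] fwd [ 0.044 -0.242 -0.969]
t 13.45 pos [ 0.6417 -0.2347  0.0286] rot [-8.992e+01 -6.000e-02 -7.989e+01] F [-0.1 -0.8 -0.1] w 0.0396
```

View pics/w10.png

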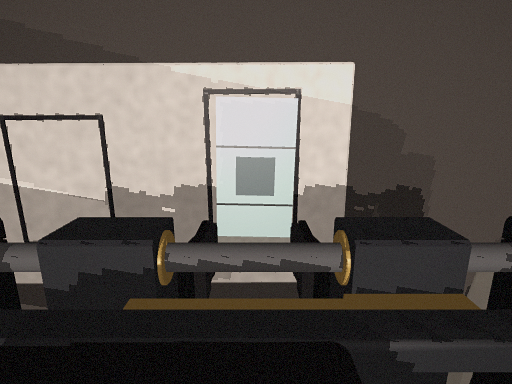

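Run:
```python
from h import *
from cell import env
p,d,c=load('pics/w10.npz')
T=np.array([.6417,-.2347]); th=np.radians(-79.9); a=np.array([np.cos(th),np.sin(th)]); n=np.array([-a[1],a[0]])
f=lambda u,v,z:(lambda X:(round(X@a*1000,1),round(X@n*1000,1)))(ray(c,u,v,z)[:2]-T)
print('outline',f(207,92,.006),f(300,92,.006),f(211,210,.006),f(296,210,.006))
print('slide',f(216,97,.024),f(298,97,.024),f(218,205,.024),f(292,205,.024))
plan(env,[(*T,.0175,-79.9)])
```

```text
outline (np.float64(-79.7), np.float64(-25.6)) (np.float64(-79.7), np.float64(24.3)) (np.float64(-13.6), np.float64(-25.7)) (np.float64(-13.6), np.float64(24.4))
slide (np.float64(-76.1), np.float64(-18.7)) (np.float64(-76.0), np.float64(20.8)) (np.float64(-21.9), np.float64(-19.3)) (np.float64(-21.8), np.float64(19.6))
t 13.45 pos [ 0.6417 -0.2347  0.0286] rot [-8.992e+01 -6.000e-02 -7.989e+01] F [-0.1 -0.8 -0.1] w 0.0396
[-0.0, 11.1, -0.0, -0.1, 0.0, 0.1]
```

Emit:
move_arm:
  moves:
    - [1,4,-1.2,0,0,0]
    - [1,7,-1.2,0,0,0]
    - [1,9,-1.2,0,0,0]
    - [1,10.5,-1.2,0,0,0]
    - [1,10.5,-1.2,0,0,0]
    - [1,10.5,-1.2,0,0,0]
    - [1,10.5,-1.2,0,0,0]

```text
time_s: 14.03
tool_pos: [0.6397, -0.2359, 0.0175]
tool_rot: [-90.1, -0.0, -79.9]
force: [-3.7, -0.3, 6.3]
grip_width: 0.0393
```

Emit:
move_arm:
  moves:
    - [0,-0.3,0,0,0,0]
    - [0,-0.3,0,0,0,0]
    - [0,-0.3,0,0,0,0]

```text
time_s: 14.28
tool_pos: [0.6397, -0.2359, 0.0175]
tool_rot: [-90.0, -0.0, -79.9]
force: [-3.7, 0.2, 5.1]
grip_width: 0.0393
```

```bash
python3 snap.py w11 wrist;python3 snap.py s11 scene
python3 - <<'E'
from h import *
p,d,c=load('pics/s11.npz')
cv2.imwrite('pics/s11c.png',cv2.resize(p[220:330,140:270],None,fx=6,fy=6,interpolation=cv2.INTER_CUBIC)[:,:,::-1])
E
```

```text
C [ 0.627 -0.17   0.168] fwd [ 0.042 -0.242 -0.969]
t 14.33 pos [ 0.6397 -0.2359  0.0175] rot [-9.005e+01 -2.000e-02 -7.990e+01] F [-4.3 -1.1  4.9] w 0.039
C [ 1.107 -0.375  1.071] fwd [-0.494  0.334 -0.803]
t 14.38 pos [ 0.6397 -0.2359  0.0175] rot [-9.005e+01 -2.000e-02 -7.989e+01] F [-3.5 -0.1  5.6] w 0.0396
```

View pics/w11.png

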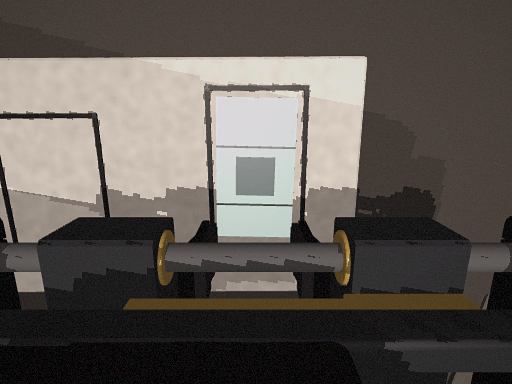

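View pics/s11c.png

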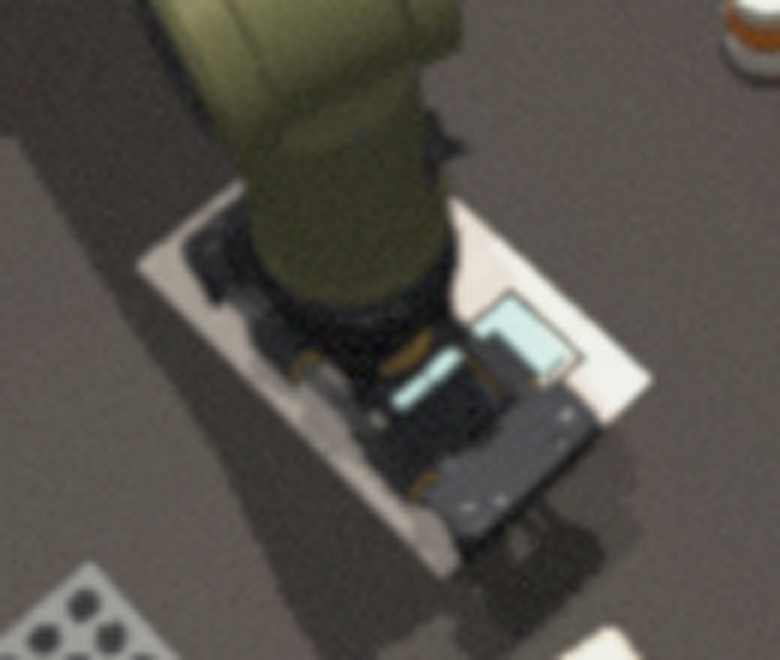

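Emit:
move_arm:
  moves:
    - [0,-0.5,0,0,0,0]
    - [0,-0.5,0,0,0,0]
    - [0,-0.5,0,0,0,0]
    - [0,-0.5,0,0,0,0]
  claw: 52

```text
time_s: 14.72
tool_pos: [0.6405, -0.2354, 0.0176]
tool_rot: [-90.0, 0.0, -79.9]
force: [0.1, 0.7, -0.1]
grip_width: 0.0508
```

Emit:
move_arm:
  moves:
    - [0,-2,0,0,0,0]
    - [0,-5,0,0,0,0]
    - [0,-12,0,0,0,0]
    - [0,-25,0,0,0,0]
    - [0,-50,0,0,0,0]
    - [0,-80,0,0,0,0]
    - [0,-110,0,0,0,0]
    - [0,-140,0,0,0,0]
    - [0,-150,0,0,0,0]
    - [0,-150,0,0,0,0]

```text
time_s: 15.55
tool_pos: [0.6424, -0.2359, 0.173]
tool_rot: [-89.6, -0.2, -79.9]
force: [1.7, 0.7, -0.3]
grip_width: 0.0521
```

```bash
python3 snap.py w12 wrist
```

```text
C [ 0.629 -0.17   0.323] fwd [ 0.049 -0.244 -0.969]
t 15.6 pos [ 0.641  -0.2357  0.17  ] rot [-89.83  -0.13 -79.88] F [-0.1 -0.2 -0.7] w 0.0519
```

View pics/w12.png

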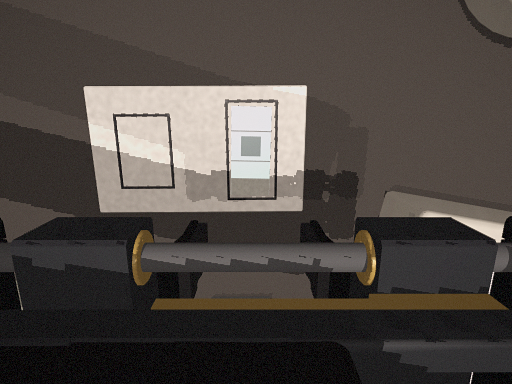

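Run:
```python
from h import *
from cell import env
plan(env,[(.73,.026,.22,-12)])
```

```text
t 15.6 pos [ 0.641  -0.2357  0.17  ] rot [-89.83  -0.13 -79.88] F [-0.1 -0.2 -0.7] w 0.0519
[-241.9, -50.2, 133.8, -0.1, -67.9, 0.2]
```

Emit:
move_arm:
  moves:
    - [-242,-50,134,0,-68,0]
    - [-242,-50,134,0,-68,0]
    - [-242,-50,134,0,-68,0]
    - [-242,-50,134,0,-68,0]
    - [-242,-50,134,0,-68,0]
    - [-242,-50,134,0,-68,0]
    - [-242,-50,134,0,-68,0]
    - [-242,-50,134,0,-68,0]
    - [-242,-50,134,0,-68,0]
    - [-242,-50,134,0,-68,0]
    - [-242,-50,134,0,-68,0]
    - [-242,-50,134,0,-68,0]
    - [-242,-50,134,0,-68,0]
    - [-242,-50,134,0,-68,0]
  claw: 78

```text
time_s: 16.77
tool_pos: [0.7292, 0.0258, 0.2171]
tool_rot: [-90.0, 0.0, -12.0]
force: [0.3, 0.2, -0.8]
grip_width: 0.0781
```

```bash
python3 snap.py w13 wrist
python3 - <<'E'
from h import *
p,d,c=load('pics/w13.npz')
cv2.imwrite('pics/w13c.png',cv2.resize(p[60:220,180:340],None,fx=4,fy=4,interpolation=cv2.INTER_CUBIC)[:,:,::-1])
E
```

```text
C [0.663 0.04  0.368] fwd [ 0.238 -0.051 -0.97 ]
t 16.82 pos [0.7293 0.0259 0.2174] rot [-9.002e+01  2.000e-02 -1.195e+01] F [ 0.1 -0.5 -0.6] w 0.0775
```

View pics/w13.png

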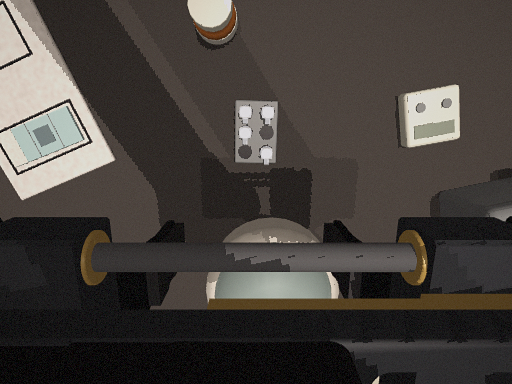

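View pics/w13c.png

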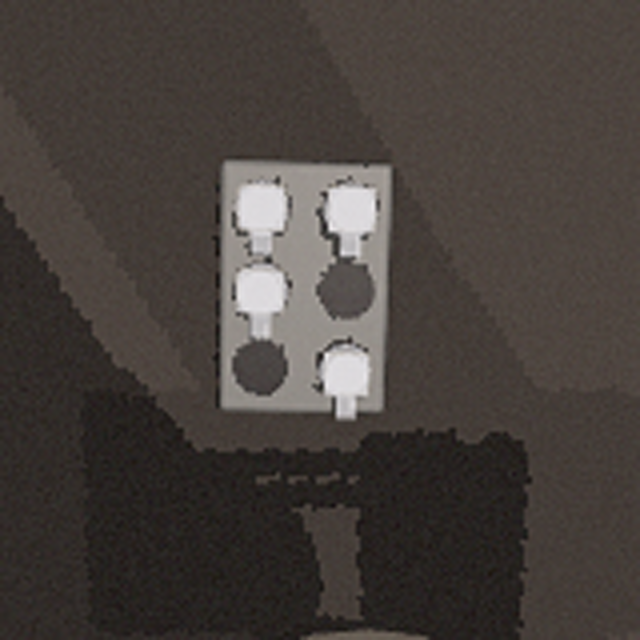

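Run:
```python
from h import *
from cell import env
p,d,c=load('pics/w13.npz')
S=lambda u,v,z: ray(c,(u+.5)/4-.5+180,(v+.5)/4-.5+60,z)
P=np.array([S(223,161,.045),S(393,163,.045),S(385,411,.045),S(221,410,.045)])[:,:2]
print(P.mean(0),[np.linalg.norm(P[i]-P[(i+1)%4]).round(4) for i in range(4)])
a=P[2]-P[1]+P[3]-P[0];print(np.degrees(np.arctan2(a[1],a[0])))
for u,v in [(270,223),(240,235),(300,235),(255,130),(245,110)]:
    print(u,v,deproj(c,u,v,d[v,u]).round(3))
pt,dt,ct=load('pics/top0.npz')
for u,v in [(268,62),(268,88),(268,84),(250,80)]: print('bowl',deproj(ct,u,v,dt[v,u]).round(3))
P=np.array([ray(c,u,v,.01)[:2] for u,v in [(15,138),(72,112),(82,150),(24,166)]]);print('slide?',P.mean(0))
plan(env,[(*(0.679,.037),.10,-12)])
```

```text
[0.6781639  0.03900256] [np.float64(0.0427), np.float64(0.0626), np.float64(0.0432), np.float64(0.0628)]
-13.053035814878083
270 223 [0.783 0.034 0.03 ]
240 235 [ 0.785 -0.002  0.046]
300 235 [0.796 0.063 0.052]
255 130 [0.676 0.038 0.045]
245 110 [0.655 0.033 0.059]
bowl [0.848 0.021 0.109]
bowl [0.784 0.021 0.058]
bowl [0.795 0.021 0.065]
bowl [0.812 0.078 0.054]
slide? [ 0.64098719 -0.19732001]
t 16.82 pos [0.7293 0.0259 0.2174] rot [-9.002e+01  2.000e-02 -1.195e+01] F [ 0.1 -0.5 -0.6] w 0.0775
[-51.4, 117.4, 0.5, 0.0, 0.1, -0.0]
```

Run:
```python
from h import *
from cell import env
plan(env,[(.6782,.0385,.10,-12.7),(.6782,.0385,.0235,-12.7)])
```

```text
t 16.82 pos [0.7293 0.0259 0.2174] rot [-9.002e+01  2.000e-02 -1.195e+01] F [ 0.1 -0.5 -0.6] w 0.0775
[-52.5, 117.4, 1.8, 0.0, 0.8, -0.0]
[-52.5, 193.9, 1.8, 0.0, 0.8, -0.0]
```

Emit:
move_arm:
  moves:
    - [-30,20,2,0,0.8,0]
    - [-52,50,2,0,0.8,0]
    - [-52,80,2,0,0.8,0]
    - [-52,105,2,0,0.8,0]
    - [-52,117,2,0,0.8,0]
    - [-52,117,2,0,0.8,0]
    - [-52,117,2,0,0.8,0]
    - [-52,117,2,0,0.8,0]

```text
time_s: 17.48
tool_pos: [0.6803, 0.0392, 0.1027]
tool_rot: [-89.9, -0.1, -12.7]
force: [0.3, 0.4, 0.5]
grip_width: 0.0783
```

```bash
python3 snap.py w14 wrist;python3 - <<'E'
from h import *
from cell import env
plan(env,[(.6782,.0385,.0235,-12.7)])
E
```

```text
C [0.614 0.054 0.253] fwd [ 0.241 -0.053 -0.969]
t 17.53 pos [0.6804 0.0393 0.1029] rot [-89.93  -0.17 -12.7 ] F [ 0.6  0.1 -0.3] w 0.0781
t 17.53 pos [0.6804 0.0393 0.1029] rot [-89.93  -0.17 -12.7 ] F [ 0.6  0.1 -0.3] w 0.0781
[-2.2, 79.4, -1.4, -0.1, 0.0, 0.2]
```

View pics/w14.png

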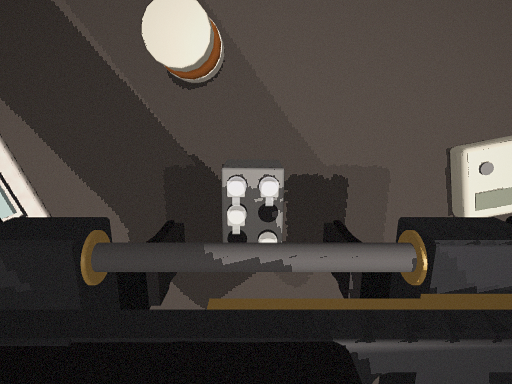

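Emit:
move_arm:
  moves:
    - [-2,20,-1,0,0,0]
    - [-2,40,-1,0,0,0]
    - [-2,58,-1,0,0,0]
    - [-2,70,-1,0,0,0]
    - [-2,77,-1,0,0,0]
    - [-2,78,-1,0,0,0]
    - [-2,78,-1,0,0,0]
    - [-2,78,-1,0,0,0]

```text
time_s: 18.2
tool_pos: [0.6777, 0.0386, 0.0241]
tool_rot: [-90.0, -0.1, -12.7]
force: [0.4, -0.3, 0.4]
grip_width: 0.0781
```

Emit:
move_arm:
  moves:
    - [0,0,0,0,0,0]
    - [0,0,0,0,0,0]
    - [0,0,0,0,0,0]
    - [0,0,0,0,0,0]
    - [0,0,0,0,0,0]
    - [0,0,0,0,0,0]
    - [0,0,0,0,0,0]
    - [0,0,0,0,0,0]
  claw: 35
  newtons: 30

```text
time_s: 18.87
tool_pos: [0.6768, 0.0384, 0.0228]
tool_rot: [-90.0, -0.0, -12.7]
force: [0.2, -0.3, 0.4]
grip_width: 0.044
```

Emit:
move_arm:
  moves:
    - [0,-3,0,0,0,0]
    - [0,-8,0,0,0,0]
    - [0,-15,0,0,0,0]
    - [0,-25,0,0,0,0]
    - [0,-40,0,0,0,0]
    - [0,-60,0,0,0,0]
    - [0,-80,0,0,0,0]
    - [0,-95,0,0,0,0]
    - [0,-100,0,0,0,0]
    - [0,-100,0,0,0,0]

```text
time_s: 19.7
tool_pos: [0.678, 0.0385, 0.1252]
tool_rot: [-90.0, -0.2, -12.7]
force: [-0.1, 0.4, -1.1]
grip_width: 0.0439
```

```bash
python3 snap.py w15 wrist; python3 snap.py s15 scene
python3 - <<'E'
from h import *
from cell import env
p,d,c=load('pics/s15.npz')
cv2.imwrite('pics/s15c.png',cv2.resize(p[170:330,140:340],None,fx=4,fy=4,interpolation=cv2.INTER_CUBIC)[:,:,::-1])
plan(env,[(.527,-.226,.12,-80.3)])
E
```

```text
C [0.612 0.053 0.276] fwd [ 0.242 -0.054 -0.969]
t 19.75 pos [0.6771 0.0382 0.1235] rot [-9.001e+01 -8.000e-02 -1.269e+01] F [-0.5 -0.9 -1.3] w 0.0441
C [ 1.107 -0.375  1.071] fwd [-0.494  0.334 -0.803]
t 19.8 pos [0.6765 0.038  0.1223] rot [-9.004e+01  3.000e-02 -1.269e+01] F [-0.1  0.1 -1.1] w 0.0441
t 19.8 pos [0.6765 0.038  0.1223] rot [-9.004e+01  3.000e-02 -1.269e+01] F [-0.1  0.1 -1.1] w 0.0441
[-87.8, 2.5, -290.4, 0.1, 67.6, -0.0]
```

View pics/w15.png

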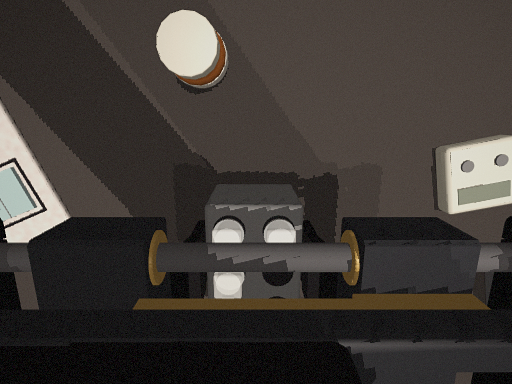

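View pics/s15c.png

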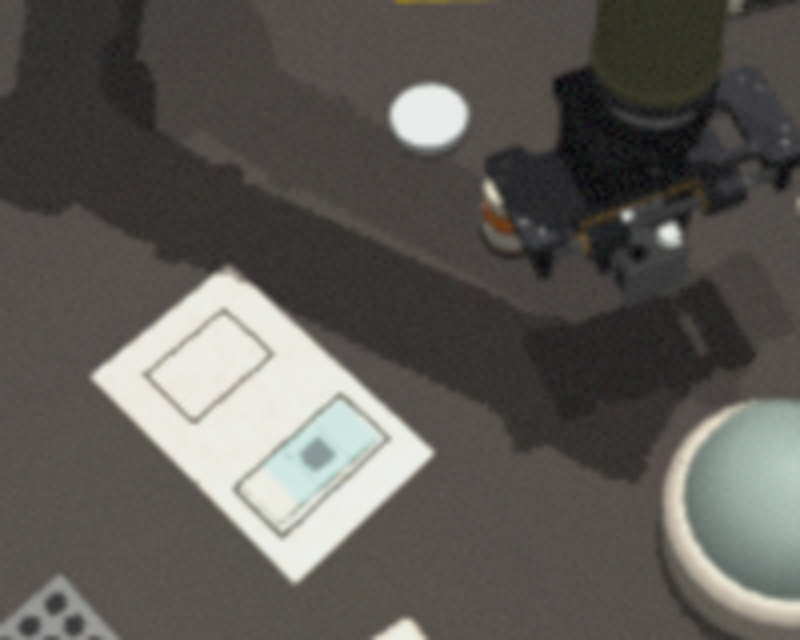

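Emit:
move_arm:
  moves:
    - [-2,0,-8,0,2,0]
    - [-6,0,-22,0,6,0]
    - [-12,0,-42,0,11,0]
    - [-19,0,-64,0,16,0]
    - [-26,0,-87,0,21,0]
    - [-33,0,-110,0,27,0]
    - [-40,0,-133,0,33,0]
    - [-47,0,-156,0,39,0]
    - [-54,0,-179,0,45,0]
    - [-61,0,-202,0,51,0]
    - [-68,0,-225,0,57,0]
    - [-75,0,-247,0,62,0]
    - [-81,0,-267,0,66,0]
    - [-85,0,-281,0,67.6,0]
    - [-88,0,-289,0,67.6,0]
    - [-88,0,-290,0,67.6,0]
    - [-88,0,-290,0,67.6,0]
    - [-88,0,-290,0,67.6,0]

```text
time_s: 21.3
tool_pos: [0.528, -0.2237, 0.1227]
tool_rot: [-90.0, 0.1, -80.1]
force: [0.4, -0.3, -1.2]
grip_width: 0.0439
```

```bash
python3 snap.py w16 wrist
python3 - <<'E'
from h import *
from cell import env
plan(env,[(.527,-.226,.04,-80.3),(.527,-.226,.0305,-80.3)])
E
```

```text
C [ 0.516 -0.158  0.273] fwd [ 0.042 -0.24  -0.97 ]
t 21.35 pos [ 0.5281 -0.2236  0.1228] rot [-8.996e+01  5.000e-02 -8.012e+01] F [ 0.  -0.3 -1. ] w 0.0434
t 21.35 pos [ 0.5281 -0.2236  0.1228] rot [-8.996e+01  5.000e-02 -8.012e+01] F [ 0.  -0.3 -1. ] w 0.0434
[2.3, 82.8, -1.6, -0.0, 0.2, -0.0]
[2.3, 92.3, -1.6, -0.0, 0.2, -0.0]
```

View pics/w16.png

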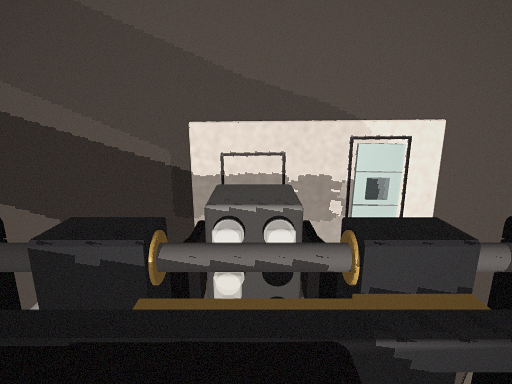

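Emit:
move_arm:
  moves:
    - [1,15,-1.6,0,0,0]
    - [1,35,-1.6,0,0,0]
    - [1,55,-1.6,0,0,0]
    - [1,70,-1.6,0,0,0]
    - [1,80,-1.6,0,0,0]
    - [1,84,-1.6,0,0,0]
    - [1,85,-1.6,0,0,0]
    - [1,85,-1.6,0,0,0]
    - [1,85,-1.6,0,0,0]

```text
time_s: 22.1
tool_pos: [0.5268, -0.2267, 0.0388]
tool_rot: [-89.9, -0.1, -80.3]
force: [0.2, -0.1, -1.0]
grip_width: 0.0437
```

```bash
python3 snap.py w17 wrist
```

```text
C [ 0.515 -0.161  0.189] fwd [ 0.042 -0.242 -0.969]
t 22.15 pos [ 0.5268 -0.2268  0.0389] rot [-8.991e+01 -7.000e-02 -8.027e+01] F [-0.1 -1.5 -0.6] w 0.0438
```

View pics/w17.png

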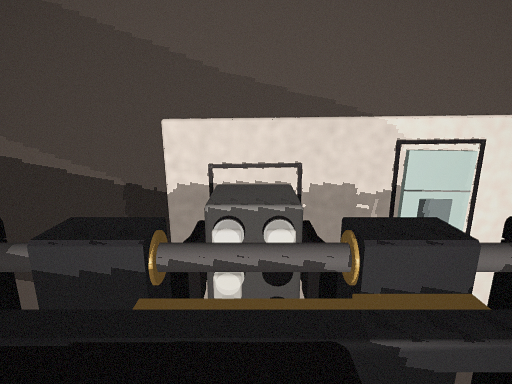

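Run:
```python
from h import *
from cell import env
p,d,c=load('pics/w17.npz')
T=np.array([.5268,-.2268]); th=np.radians(-80.3); a=np.array([np.cos(th),np.sin(th)]); n=np.array([-a[1],a[0]])
f=lambda u,v,z:(lambda X:(round(X@a*1000,1),round(X@n*1000,1)))(ray(c,u,v,z)[:2]-T)
print('outline',f(210,166,.006),f(301,165,.006))
print('rack bottom',f(214,185,.0157),f(297,185,.0157))
print('rack top',f(206,205,.0607),f(302,205,.0607))
```

```text
outline (np.float64(-38.3), np.float64(-27.0)) (np.float64(-38.9), np.float64(27.7))
rack bottom (np.float64(-28.7), np.float64(-23.7)) (np.float64(-28.7), np.float64(24.3))
rack top (np.float64(-29.8), np.float64(-21.5)) (np.float64(-29.8), np.float64(20.2))
```

Emit:
move_arm:
  moves:
    - [-2,2,0,0,0,0]
    - [-3.5,4,0,0,0,0]
    - [-3.5,6,0,0,0,0]
    - [-3.5,7.5,0,0,0,0]
    - [-3.5,8.5,0,0,0,0]
    - [-3.5,8.5,0,0,0,0]
    - [-3.5,8.5,0,0,0,0]

```text
time_s: 22.73
tool_pos: [0.5252, -0.2232, 0.0292]
tool_rot: [-90.0, -0.0, -80.3]
force: [0.2, -0.1, -1.3]
grip_width: 0.0439
```

Emit:
move_arm:
  moves:
    - [0,0.4,0,0,0,0]
    - [0,0.8,0,0,0,0]
    - [0,0.8,0,0,0,0]

```text
time_s: 22.98
tool_pos: [0.5254, -0.2233, 0.0287]
tool_rot: [-90.0, -0.0, -80.3]
force: [-0.8, 0.1, 0.6]
grip_width: 0.0436
```

Contact begins; release.

Emit:
move_arm:
  moves:
    - [0,0,0,0,0,0]
    - [0,0,0,0,0,0]
    - [0,0,0,0,0,0]
    - [0,0,0,0,0,0]
    - [0,0,0,0,0,0]
  claw: 62

```text
time_s: 23.4
tool_pos: [0.5254, -0.2232, 0.0285]
tool_rot: [-90.0, -0.0, -80.3]
force: [0.4, -0.5, -0.6]
grip_width: 0.0609
```

Emit:
move_arm:
  moves:
    - [0,-5,0,0,0,0]
    - [0,-15,0,0,0,0]
    - [0,-35,0,0,0,0]
    - [0,-60,0,0,0,0]
    - [0,-90,0,0,0,0]
    - [0,-120,0,0,0,0]
    - [30,-150,0,0,0,0]
    - [60,-180,0,0,0,0]
    - [90,-200,0,0,0,0]
    - [110,-210,0,0,0,0]
    - [110,-210,0,0,0,0]
    - [110,-210,0,0,0,0]

```text
time_s: 24.4
tool_pos: [0.5439, -0.3328, 0.2397]
tool_rot: [-89.9, -0.0, -80.4]
force: [-0.1, 1.0, 0.4]
grip_width: 0.0622
```

```bash
python3 snap.py w18 wrist; python3 snap.py s18 scene
python3 - <<'E'
from h import *
p,d,c=load('pics/s18.npz')
cv2.imwrite('pics/s18c.png',cv2.resize(p[200:330,140:300],None,fx=5,fy=5,interpolation=cv2.INTER_CUBIC)[:,:,::-1][:600])
E
```

```text
C [ 0.532 -0.267  0.39 ] fwd [ 0.042 -0.242 -0.969]
t 24.45 pos [ 0.5439 -0.3309  0.2388] rot [-8.997e+01  4.000e-02 -8.028e+01] F [ 0.1  1.1 -0.2] w 0.062
C [ 1.107 -0.375  1.071] fwd [-0.494  0.334 -0.803]
t 24.5 pos [ 0.5438 -0.33    0.2383] rot [-9.001e+01  7.000e-02 -8.020e+01] F [0.9 1.  0.8] w 0.062
```

View pics/w18.png

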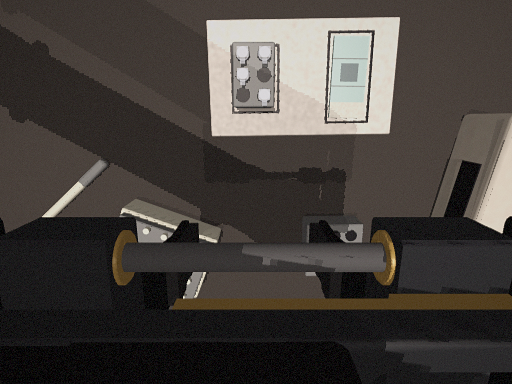

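View pics/s18c.png

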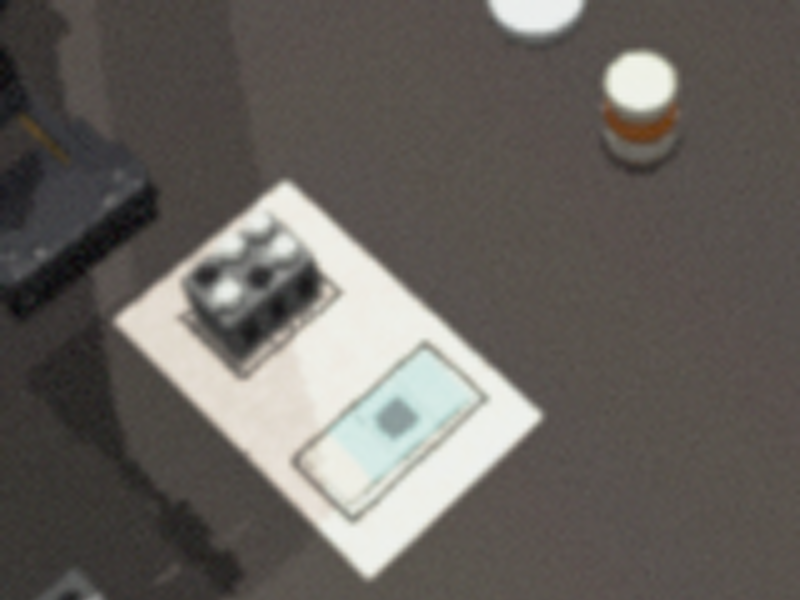

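Run:
```python
from h import *
p,d,c=load('pics/w18.npz')
cv2.imwrite('pics/w18c.png',cv2.resize(p[10:145,200:405],None,fx=3.9,fy=3.9,interpolation=cv2.INTER_CUBIC)[:,:,::-1])
```

```text
(no output)
```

View pics/w18c.png

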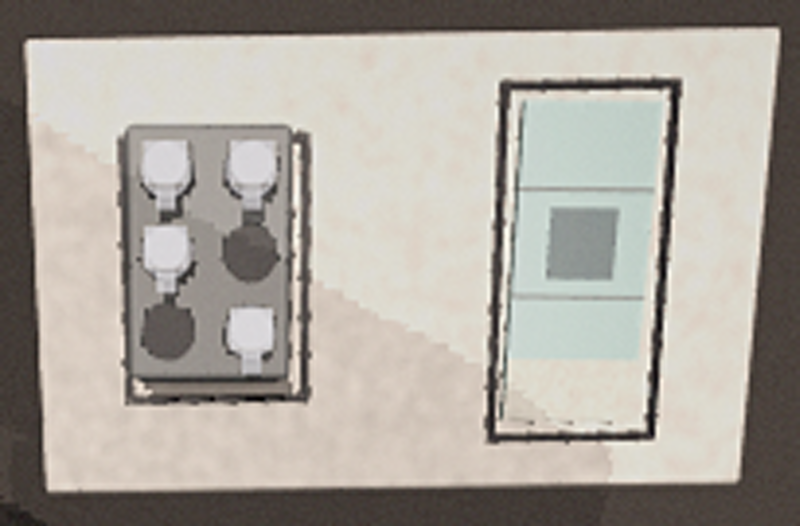

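Run:
```python
from h import *
p,d,c=load('pics/w18.npz')
S=lambda u,v,z: ray(c,(u+.5)/3.9-.5+200,(v+.5)/3.9-.5+10,z)[:2]
def m(L,z):
    P=np.array([S(u,v,z) for u,v in L]);a=P[3]-P[0]+P[2]-P[1];return P.mean(0).round(4),np.degrees(np.arctan2(a[1],a[0])).round(1),[np.linalg.norm(P[i]-P[(i+1)%4]).round(4) for i in range(4)]
print('rack',m([(126,126),(291,126),(289,380),(129,379)],.051))
print('srack',m([(122,136),(307,136),(304,399),(129,401)],.006))
print('slide',m([(523,99),(664,99),(637,419),(503,420)],.010))
print('sslide',m([(504,84),(677,84),(652,435),(491,438)],.006))
```

```text
rack (array([ 0.5248, -0.226 ]), np.float64(-80.3), [np.float64(0.0428), np.float64(0.0634), np.float64(0.0435), np.float64(0.0631)])
srack (array([ 0.5267, -0.2246]), np.float64(-79.9), [np.float64(0.0544), np.float64(0.0747), np.float64(0.0542), np.float64(0.0753)])
slide (array([ 0.634 , -0.2049]), np.float64(-80.6), [np.float64(0.0408), np.float64(0.0897), np.float64(0.0412), np.float64(0.09)])
sslide (array([ 0.635 , -0.2048]), np.float64(-79.4), [np.float64(0.0504), np.float64(0.0995), np.float64(0.0502), np.float64(0.1004)])
```

Both are within about 2.5 mm and 1.5°. Handing in.

```bash
python3 -c "
from cell import job
print(job.sign_off())"
```

```text
the job is handed in; nothing more can be done
None
```

I did both parts of the job and handed it in at about 24.5 s of the 69 s allowed. The hand-in gave no verdict.

**Slide:** I pushed it with closed fingers until about 34–35 mm hung over the open end and let it rest. I then gripped the overhanging end by its sides, carried it over and laid it in the long outline. When I lowered it, the fingertips touched the board at about 5 N. I opened the fingers from there, so the slide settled about 2.5 mm onto the board.

**Rack:** I gripped it across its width, turned it about 68° and stood it in the shorter, wider outline.

**Last check (wrist camera):**

| Thing | Distance from outline centre | Angle to outline |
|---|---|---|
| Slide | about 1 mm | about 1.2° |
| Rack | about 2.4 mm | about 0.4° |

Both stood flat and inside their lines, and the gripper was clear of everything.

One rough mid-run reading had put the slide about 10 mm off. It came from coarsely picked pixels, and the closer final measurement did not bear it out.

In the last pictures I saw no bystander moved, but I did not measure their positions.

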